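Lay a toddler's place on the board across the drawer

TASK

Lay the toddler's place around the stuck-down bear plate, left, right and beyond being as seen by the child, who sits at the bear's chin with its ears away: spoon rest to the left with its notch on the chin side and the long spoon lying in it, handle out through the notch; short spoon to the right, bowl away from the child; cup in line beyond the short spoon's tip, 2 cm from it; dip pot in the ear well on the child's right. Rest and short spoon lie straight with the bear, level with the middle of its face and 4 cm clear of its cheek. Keep the cup upright, set the rest down without dropping it, and leave the food jar, cracker tin and salt cellar where they are.

Things in the scene. Friction and masses are not known exactly. Their poses are not given: they have to be found in the camera images.
- bear_plate: sage plastic bear-head plate stuck to the board by suction. Face dia 168 mm, rim 14 high, floor 4; two ear wells (62 outside, 55 inside, same rim and floor) centred at (90, 63) left and (90, -63) right, in mm. Origin: centre of the face's underside, on the board. +x runs from the chin (child) to between the ears, +y to the child's left.
- spoon_rest: white ceramic dish 100 long (x) x 60 wide x 20 mm high, walls 6, inner floor 5 above its underside; in the -x end wall a notch 30 wide, sill 8 above the underside. About 200 g. Origin: centre of underside. In place its +x points as the plate's +x; 4 cm clear of the cheek puts its centre 154 mm from the plate's.
- long_spoon: longer stainless toddler spoon, 158 mm, 45 g, along x, oval bowl 42 x 26 x 10 high at +x (tip at x = 79), handle 13 wide, x -79 to 25, 3 to 12 mm above the underside. Origin: mid-length, at the underside; centre of mass about 11 mm to the bowl side. In the rest: bowl on the floor, tip 5 to 10 mm short of the far wall (inner face 44 mm from the rest's centre), handle on the sill.
- short_spoon: shorter stainless toddler spoon, 105 mm, 40 g, along x, round bowl 34 x 32 x 10 high at +x (tip at x = 52), handle 16 wide, x -52 to 6, 3 to 14 mm above the underside. Origin: mid-length, at the underside. The 4 cm are from the cheek to the bowl's edge, so its line lies 140 mm from the plate's centre.
- cup: aluminium thermal cup, upright: body dia 60 mm to 64 high, shoulder to 69, white ribbed screw-top lid dia 50 from there to 92 (screwed tight). About 260 g. Origin: centre of underside. 2 cm from the short spoon's tip puts its centre 102 mm from the spoon's middle.
- dip_pot: small open stainless dip pot, 34 mm high, dia 36 at the foot and 43 at the rim, wall 3, 60 g. Origin: centre of underside. It stands on the ear well's floor.
- board: large wooden cutting board lying across the opened drawer, 450 (x) x 820 (y) x 40 mm, fixed; its top is at z = 0 and all the other things stand on it. Origin: centre of its top face.
- food_jar: bystander: small amber glass jar of baby food with a white cap, 52 mm in diameter, 62 mm high. Origin: centre of its underside. To be left alone.
- cracker_tin: bystander: round steel tin with a lid, 72 mm in diameter, 62 mm high. Origin: centre of its underside. To be left alone.
- salt_cellar: bystander: dark wooden salt cellar with a pale lid and knob, 56 mm in diameter, 54 mm high. Origin: centre of its underside. To be left alone.
Not all that is in view belongs to the job. Leave any red look-alike of the dip_pot alone.

How it is judged:
By the outcome, as a careful person would: the job done as asked, in the order asked, and still so for the second after the job is handed in, with the robot touching nothing.
It also fails if it takes over 139 s, if anything falls off the work surface, if the arm or the gripper's body presses on something with over 40 N, if the wrist force passes 120 N, or if a joint passes its speed limit or range.

ROBOT

A 6-joint arm with a two-finger parallel gripper is mounted at the origin on the work surface. World frame = base frame: x ahead of the robot, y to its left, z up, the work surface at z = 0. Lengths are in mm, angles in rad, forces in N, time in s.
With the tool pointing down it reaches from about 350 to 775 mm from the base axis. Payload 7.3 kg.
Tool frame: the origin (TCP) lies midway between the tips of the shut fingers; the grasp point (between the pads) lies 19 mm behind it (grip_depth is the distance from the TCP to the grasp point, in mm); z points along the fingers, y is the direction in which the jaws open and shut (so a half turn about z gives the same grasp; the last joint's range is limited). The gripper opens to 92 mm and grips with 3 to 60 N. Pads are 19 mm wide; open, the fingers measure 130 mm over their backs; the gripper's body (75 mm by 190 mm) begins 47 mm behind the grasp point.
Start: joints at [1.073, 0.342, 1.524, -0, 1.275, -0.146], TCP at [180.895, 492.871, 226.741] pointing down, gripper open.
Joint ranges: [-2.53, 2.53], [-0.77, 2.02], [0.04, 2.7], [-1, 4.14], [0.28, 2.66], [-3.11, 3.11]. Speed limits (rad/s): [2.57, 2.57, 3.14, 3.14, 3.14, 3.14].

INTERFACE

Orientations are given as [roll, pitch, yaw] about the fixed x, y, z axes, in that order (R = Rz(yaw) Ry(pitch) Rx(roll)).
In Python, from plant import get_obs, capture, close_job, spot_in, silhouettes, mark_of, grip_depth gives the robot as it stands.
- The arm moves only by the tool servo_tool, never from a script. Its arguments are lists of equal length, an entry for each row: "slide": the shift along the tool's x, y, z normalised to -1 to 1, where 1 is 20 cm, a list of three; "rot": the turn, a rotation vector about the tool's x, y, z normalised to -1 to 1, where 1 is pi rad, a list of three; "claw": the finger opening in mm, from 0 to 91.8. A call has 1 to 5 rows; each row is the pose to reach, as a shift and turn from the pose commanded when the call began, along the tool's axes at that moment, turning the shorter way round; what a row does not reach only later rows make up. A row lasts 1/8 s, in which the tool goes at most 62.5 mm and 10.7 degrees, less where a joint would pass 70% of its speed; a pose out of reach is approached as far as the arm can. A call with a number of a shift or a turn outside -1 to 1 is refused whole. A call with a gripper value outside its range is refused whole. The fingers move at their own pace and stop on an object; the grip force is fixed at half the most. Time passes only in rows, so rows that repeat a pose let the fingers close. It gives the time, the measured TCP pose, the force and the opening at its end, in the units of the state.
- get_obs(): the state, without advancing time (a new reading comes with each control period).
- capture(name): name is "scene" or "top" or "wrist"; returns a dict with "frame" (384x512x3 uint8, red, green, blue), "depth" (384x512 float32, mm along the optical axis (not along the pixel's ray), 0 where there is no reading), "vertical_fov" (degrees; the focal length in pixels is half the picture's height over the tangent of half this angle, whatever the lens; pixels are square), "cx", "cy" (the principal point, pixels), "position" and "rotation" of the camera in the world. Camera axes: x right, y down, z forward; pixel columns grow to the right and rows downward; lengths in mm; the calibration is good to about 2 mm. A picture is of the moment at which its call begins.
- close_job(): hands the job in, once; it reports no verdict.
Trained networks look in the newest picture that a camera, given by its name, has taken for a name from the list of things; names that differ only in an ending like _2 or _b are one class to them, and where a whole thing is asked for, a point or a joint stands for the part that bears it (a point fixed in the world has none). Each returns a list of dicts, best first, with "confidence" (0 to 1); they miss things now and then, are a little off and sometimes report something else, mostly with a low value. They report only what shows in the picture. A call takes as long as a camera call. They do not tell look-alikes from the thing itself.
- spot_in(query, camera): "box" ([left, top, right, bottom] in pixels, round what is visible of it).
- silhouettes(query, camera): "pixels" (384x512 bool, what is visible of it) and "box" ([left, top, right, bottom] in pixels, round what is visible of it).
- mark_of(query, camera): "xy" ([column, row] in pixels: a listed point, or the origin of a listed thing).
The state is a dict: "time": time; "joint_positions": joint angles; "dq": joint speeds; "tau": joint torques, N m; "tool_pos": TCP position; "tcp_rot": TCP orientation; "contact_force": force on the tool from outside, world axes, zero at the start; "moment": the same for the moment, N m; "grip_width": finger opening in mm.
Only numpy, scipy, OpenCV 4.12 (cv2) and the standard library are available. Lean on these libraries where they do the work, as an engineer would, in place of code of your own. Each camera call takes 0.05 s, during which the arm holds its last target. There are 200 camera calls.

## Working session

There is one attempt and no reset: what is moved stays moved. The work goes in short steps, Python scripts to look and compute and a tool call to move; the robot and the scene stay as the last step left them, time stands still between calls to the robot, and variables do not carry over. Pictures are saved under pics/ and viewed, about 12 in all and at most 16, crops included, and the job is handed in when it is done.

Besides the shell and the picture viewer there is one more tool, called after "Call:" by a JSON object that holds its "op" and its "data", one argument or row to a line. servo_tool: Moves the arm, as the interface text tells. Scaled input: -1 to 1 covers 20 cm each way for a shift and pi rad each way for a turn. Its arguments: {"type":"object","properties":{"slide":{"type":"array","items":{"type":"array","items":{"type":"number"}}},"rot":{"type":"array","items":{"type":"array","items":{"type":"number"}}},"claw":{"type":"array","items":{"type":"number"}}},"required":["slide","rot","claw"]}

```bash
mkdir -p pics; ls; cat > h.py <<'E'
import sys; sys.path.insert(0,'.')
import numpy as np, cv2
from plant import get_obs, capture, close_job, spot_in, silhouettes, mark_of, grip_depth
from scipy.spatial.transform import Rotation as R
def K(c):
    f=192/np.tan(np.radians(c['vertical_fov'])/2); return f
def cloud(c):
    f=K(c); v,u=np.mgrid[0:384,0:512]; d=c['depth']
    p=np.stack([(u-c['cx'])/f*d,(v-c['cy'])/f*d,d],-1)
    return p@np.array(c['rotation']).T+np.array(c['position'])
def ray(c,uv,z):
    f=K(c); r=np.array(c['rotation'])@np.array([(uv[0]-c['cx'])/f,(uv[1]-c['cy'])/f,1]); o=np.array(c['position'])
    return o+r*(z-o[2])/r[2]
def proj(c,P):
    q=(np.atleast_2d(P)-np.array(c['position']))@np.array(c['rotation']); f=K(c)
    return np.c_[q[:,0]/q[:,2]*f+c['cx'],q[:,1]/q[:,2]*f+c['cy']]
def save(n,c,s=1.5,crop=None):
    im=c['frame'][...,::-1]
    if crop: l,t,r,b=crop; im=im[t:b,l:r]
    cv2.imwrite(f'pics/{n}.png',cv2.resize(im,None,fx=s,fy=s,interpolation=cv2.INTER_CUBIC))
THINGS='bear_plate spoon_rest long_spoon short_spoon cup dip_pot food_jar cracker_tin salt_cellar'.split()
E
python3 - <<'E'
from h import *
o=get_obs(); print({k:(np.round(v,3).tolist()) for k,v in o.items()}, grip_depth)
for n in ['top','scene']:
    c=capture(n); save(n+'0',c); P=cloud(c)
    print(n,c['vertical_fov'],c['cx'],c['cy'],np.round(c['position']),np.round(c['rotation'],2).tolist())
    for t in THINGS:
        for s in silhouettes(t,n)[:3]:
            m=s['pixels']&(c['depth']>0); 
            print(t,round(s['confidence'],2),np.round(s['box']).tolist(),np.round(np.median(P[m],0)).tolist(), 'z98',np.round(np.percentile(P[m][:,2],[2,98])).tolist())
E
```

```text
pics
{'time': 0.0, 'joint_positions': [1.073, 0.343, 1.525, 0.0, 1.275, -0.146], 'dq': [0.002, 0.001, 0.001, -0.001, 0.0, 0.0], 'tau': [0.0, -43.125, -24.422, 0.072, 0.056, -0.0], 'tool_pos': [180.707, 492.496, 226.041], 'tcp_rot': [-3.14, -0.0, 2.79], 'contact_force': [0.612, 0.259, -0.59], 'moment': [-0.018, 0.011, -0.01], 'grip_width': 91.581} 18.8Traceback (most recent call last):
  File "<stdin>", line 4, in <module>
  File "h.py", line 10, in cloud
    return p@np.array(c['rotation']).T+np.array(c['position'])
           ~~~~~~~~~~~~~~~~~~~~~~~~~~~^~~~~~~~~~~~~~~~~~~~~~~~
ValueError: operands could not be broadcast together with shapes (384,512) (3,)
```

```bash
python3 - <<'E'
s=open('h.py').read()
s=s.replace("np.array(c['rotation'])","rot(c)").replace("def K(c)","def rot(c): return R.from_euler('xyz',c['rotation']).as_matrix()\ndef K(c)")
open('h.py','w').write(s)
E
python3 - <<'E'
from h import *
for n in ['top','scene']:
    c=capture(n); save(n+'0',c); P=cloud(c)
    print(n,c['vertical_fov'],c['cx'],c['cy'],np.round(c['position']),np.round(c['rotation'],2).tolist())
    for t in THINGS:
        for s in silhouettes(t,n)[:3]:
            m=s['pixels']&(c['depth']>0); 
            print(t,round(s['confidence'],2),np.round(s['box']).tolist(),np.round(np.median(P[m],0)).tolist(), 'z',np.round(np.percentile(P[m][:,2],[2,98])).tolist())
E
```

```text
top 48.92346015995019 255.560223148138 190.95386423838804 [ 335.   35. 1217.] [-3.01, -0.01, -1.56]
bear_plate 0.68 [230.0, 131.0, 296.0, 204.0] [566.0, 11.0, 6.0] z [0.0, 16.0]
bear_plate 0.35 [357.0, 149.0, 396.0, 162.0] [615.0, -336.0, 10.0] z [2.0, 18.0]
spoon_rest 0.96 [350.0, 220.0, 385.0, 249.0] [382.0, -301.0, 7.0] z [-1.0, 23.0]
long_spoon 0.72 [125.0, 147.0, 179.0, 154.0] [621.0, 338.0, 10.0] z [-1.0, 16.0]
long_spoon 0.64 [142.0, 183.0, 158.0, 195.0] [503.0, 324.0, 15.0] z [1.0, 37.0]
short_spoon 0.53 [355.0, 149.0, 395.0, 162.0] [615.0, -335.0, 9.0] z [-1.0, 18.0]
cup 0.9 [140.0, 224.0, 163.0, 242.0] [379.0, 300.0, 90.0] z [1.0, 96.0]
dip_pot 0.75 [144.0, 182.0, 160.0, 197.0] [503.0, 325.0, 15.0] z [1.0, 37.0]
dip_pot 0.52 [115.0, 266.0, 132.0, 285.0] [256.0, 390.0, 16.0] z [0.0, 37.0]
food_jar 0.53 [353.0, 179.0, 376.0, 199.0] [504.0, -284.0, 61.0] z [9.0, 67.0]
cracker_tin 0.69 [151.0, 96.0, 178.0, 127.0] [712.0, 284.0, 62.0] z [8.0, 67.0]
salt_cellar 0.57 [355.0, 110.0, 374.0, 130.0] [711.0, -287.0, 43.0] z [15.0, 56.0]
scene 42.42622444863218 251.92697652562273 190.97198086841462 [1256.  388. 1006.] [-2.42, 0.02, 1.98]
bear_plate 0.85 [186.0, 187.0, 268.0, 259.0] [565.0, 12.0, 5.0] z [-0.0, 16.0]
spoon_rest 0.84 [144.0, 128.0, 182.0, 147.0] [376.0, -299.0, 9.0] z [1.0, 22.0]
long_spoon 0.76 [315.0, 267.0, 376.0, 289.0] [620.0, 338.0, 10.0] z [0.0, 16.0]
short_spoon 0.61 [98.0, 181.0, 129.0, 203.0] [617.0, -317.0, 9.0] z [-2.0, 15.0]
cup 0.6 [352.0, 170.0, 382.0, 210.0] [399.0, 312.0, 67.0] z [5.0, 96.0]
cup 0.55 [352.0, 223.0, 369.0, 245.0] [492.0, 321.0, 21.0] z [-0.0, 37.0]
dip_pot 0.73 [354.0, 223.0, 371.0, 244.0] [493.0, 322.0, 20.0] z [-0.0, 37.0]
dip_pot 0.62 [397.0, 165.0, 416.0, 183.0] [251.0, 386.0, 23.0] z [5.0, 37.0]
cracker_tin 0.78 [298.0, 279.0, 333.0, 321.0] [733.0, 291.0, 62.0] z [7.0, 66.0]
salt_cellar 0.9 [88.0, 206.0, 112.0, 236.0] [723.0, -282.0, 40.0] z [4.0, 52.0]
```

View pics/top0.png

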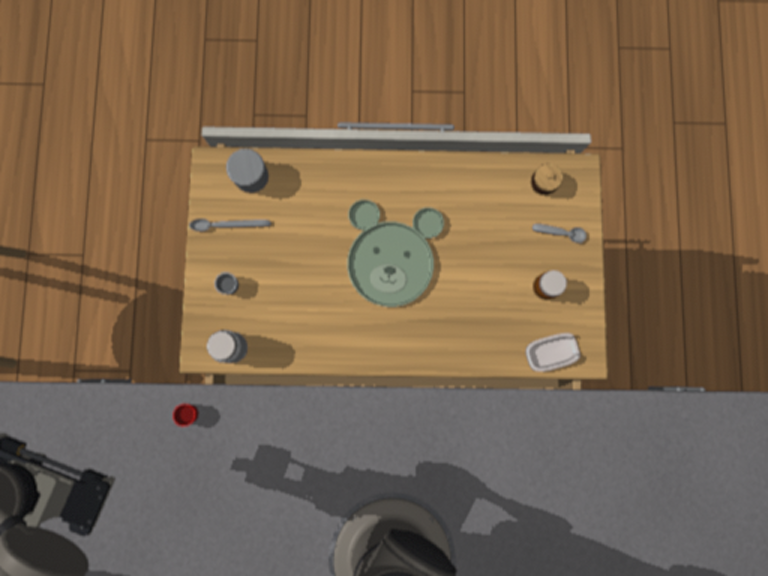

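View pics/scene0.png

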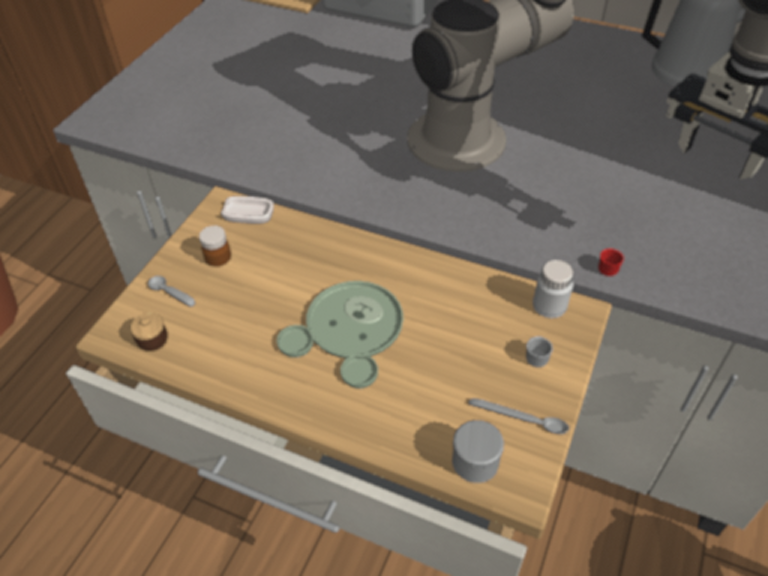

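I've viewed two pictures so far. The top view shows the plate at (391,258) with its ears up (+x), so the child sits on the robot side and left is +y. The other things are:
- long spoon (231,225)
- steel pot (227,284)
- cup (225,347)
- short spoon (560,233)
- rest (553,352)
- tin (247,170), salt (547,178) and jar (552,285)

There are two candidates for the dip pot: the steel one on the board at (227,284) and the red one off the board at (185,414). The task wants stainless, so it's the first, and I'll confirm that with a crop before I reach for it. Next I'll write a move planner and go over the plate.

```bash
cat >> h.py <<'E'
def plan(wps,start=None):
    """wps: list of (xyz,yaw,claw); prints slide/rot per call (split <=190mm/axis, <=40deg)"""
    if start is None:
        o=get_obs(); p=np.array(o['tool_pos']); Rc=R.from_euler('xyz',o['tcp_rot'])
    else: p=np.array(start[0],float); Rc=R.from_euler('xyz',[np.pi,0,start[1]])
    for q,yaw,claw in wps:
        q=np.array(q,float); Rt=R.from_euler('xyz',[np.pi,0,yaw])
        n=1
        rv=(Rc.inv()*Rt).as_rotvec()
        n=int(max(1,np.ceil(np.linalg.norm(q-p)/285),np.ceil(np.degrees(np.linalg.norm(rv))/52)))
        while np.abs(Rc.inv().apply((q-p)/n)).max()>199: n+=1
        for i in range(n):
            d=(q-p)/(n-i); rr=R.from_rotvec(rv/n); s=Rc.inv().apply(d)
            rows=max(np.linalg.norm(d)/62.5,np.degrees(np.linalg.norm(rv/n))/10.7)
            print('slide',np.round(s/200,3).tolist(),'rot',np.round(rr.as_rotvec()/np.pi,4).tolist(),'claw',claw,'rows>=%.1f'%rows,'->',np.round(p+d).tolist())
            p=p+d; Rc=Rc*rr
E
python3 - <<'E'
from h import *
plan([((340,330,330),np.pi,60),((440,0,340),np.pi,60)])
E
```

```text
slide [-0.514, -0.245, -0.258] rot [0.0, 0.0, -0.056] claw 60 rows>=2.0 -> [260.0, 411.0, 278.0]
slide [-0.463, -0.331, -0.258] rot [0.0, 0.0, -0.056] claw 60 rows>=2.0 -> [340.0, 330.0, 330.0]
slide [-0.25, -0.825, -0.025] rot [-0.0, -0.0, 0.0] claw 60 rows>=2.8 -> [390.0, 165.0, 335.0]
slide [-0.25, -0.825, -0.025] rot [-0.0, -0.0, 0.0] claw 60 rows>=2.8 -> [440.0, 0.0, 340.0]
```

Call:
{"op": "servo_tool", "data": {
  "slide": [
    [-0.514,-0.245,-0.258],
    [-0.514,-0.245,-0.258],
    [-0.514,-0.245,-0.258]
  ],
  "rot": [
    [0,0,-0.056],
    [0,0,-0.056],
    [0,0,-0.056]
  ],
  "claw": [60,60,60]
}}

```text
time: 1.42
tool_pos: [263.3, 410.1, 280.4]
tcp_rot: [3.138, 0.003, 2.961]
contact_force: [-0.2, 0.0, 0.3]
grip_width: 66.7
```

Call:
{"op": "servo_tool", "data": {
  "slide": [
    [-0.463,-0.331,-0.258],
    [-0.463,-0.331,-0.258],
    [-0.463,-0.331,-0.258]
  ],
  "rot": [
    [0,0,-0.056],
    [0,0,-0.056],
    [0,0,-0.056]
  ],
  "claw": [60,60,60]
}}

```text
time: 1.8
tool_pos: [342.2, 328.9, 331.2]
tcp_rot: [3.14, 0.003, 3.138]
contact_force: [-0.0, -0.3, -0.8]
grip_width: 60.0
```

Call:
{"op": "servo_tool", "data": {
  "slide": [
    [-0.25,-0.825,-0.025],
    [-0.25,-0.825,-0.025],
    [-0.25,-0.825,-0.025],
    [-0.25,-0.825,-0.025]
  ],
  "rot": [
    [0,0,0],
    [0,0,0],
    [0,0,0],
    [0,0,0]
  ],
  "claw": [60,60,60,60]
}}

```text
time: 2.3
tool_pos: [390.2, 163.8, 334.3]
tcp_rot: [-3.142, -0.001, 3.138]
contact_force: [0.2, 0.5, 0.2]
grip_width: 60.0
```

Call:
{"op": "servo_tool", "data": {
  "slide": [
    [-0.25,-0.825,-0.025],
    [-0.25,-0.825,-0.025],
    [-0.25,-0.825,-0.025],
    [-0.25,-0.825,-0.025]
  ],
  "rot": [
    [0,0,0],
    [0,0,0],
    [0,0,0],
    [0,0,0]
  ],
  "claw": [60,60,60,60]
}}

```text
time: 2.8
tool_pos: [440.7, -0.5, 339.0]
tcp_rot: [3.141, -0.001, 3.139]
contact_force: [0.8, 1.1, -0.0]
grip_width: 60.0
```

```bash
cat >> h.py <<'E'
from scipy.optimize import minimize
def circ(x,y,r,ry=None,n=48):
    a=np.linspace(0,2*np.pi,n,endpoint=False); return np.c_[x+r*np.cos(a),y+(ry or r)*np.sin(a)]
def box(x0,x1,y0,y1): return np.array([[x0,y0],[x1,y0],[x1,y1],[x0,y1]],float)
MODEL=dict(bear_plate=[(circ(0,0,84),0,14),(circ(90,63,31),0,14),(circ(90,-63,31),0,14)],
 spoon_rest=[(box(-50,50,-30,30),0,8),(box(-44,50,-30,30),0,20),(box(-50,-44,-30,-15),0,20),(box(-50,-44,15,30),0,20)],
 long_spoon=[(circ(58,0,21,13),5,10),(circ(58,0,12,8),0,10),(box(-79,40,-6.5,6.5),3,12)],
 short_spoon=[(circ(35.5,0,17,16),5,10),(circ(35.5,0,10,9),0,10),(box(-52,20,-8,8),3,14)],
 cup=[(circ(0,0,30),0,64),(circ(0,0,25),64,92)], dip_pot=[(np.r_[circ(0,0,18)],0,1),(circ(0,0,21.5),33,34)])
def render(name,c,x,y,th,z=0,S=4):
    im=np.zeros((384*S,512*S),np.uint8); cs,sn=np.cos(th),np.sin(th)
    hulls=[]
    for poly,z0,z1 in MODEL[name]:
        w=poly@np.array([[cs,sn],[-sn,cs]])+[x,y]
        P=np.r_[np.c_[w,np.full(len(w),z+z0)],np.c_[w,np.full(len(w),z+z1)]]
        hulls.append((proj(c,P)+.5)*S)
    if name=='dip_pot': hulls=[np.r_[hulls[0],hulls[1]]]
    for h in hulls: cv2.fillConvexPoly(im,cv2.convexHull(h.astype(np.float32)).astype(np.int32),1)
    return cv2.resize(im.astype(np.float32),(512,384),interpolation=cv2.INTER_AREA)
def fit(name,c,mask,x0,y0,th0,z=0):
    m=mask.astype(np.float32)
    def cost(p): 
        r=render(name,c,p[0],p[1],p[2]/50,z); return 1-np.minimum(r,m).sum()/np.maximum(r,m).sum()
    best=None
    for s in (10,-10):
        r=minimize(cost,[x0,y0,th0*50],method='Nelder-Mead',options=dict(initial_simplex=np.array([[x0,y0,th0*50],[x0+s,y0,th0*50],[x0,y0+s,th0*50],[x0,y0,th0*50+s]]),xatol=.05,fatol=1e-5))
        if best is None or r.fun<best.fun: best=r
    x,y,t=best.x; return np.array([x,y,t/50]),1-best.fun
E
python3 - <<'E'
from h import *
c=capture('wrist'); save('w1',c); P=cloud(c); print(c['vertical_fov'],np.round(c['position']),np.round(c['rotation'],2))
s=silhouettes('bear_plate','wrist')
for k in s: print(k['confidence'],np.round(k['box']))
m=s[0]['pixels']; print(np.round(np.percentile(P[m&(c['depth']>0)][:,2],[2,25,50,75,95,98]),1))
print('wrist',fit('bear_plate',c,m,566,11,-.1))
for n in ['top','scene']:
    c=capture(n); s=silhouettes('bear_plate',n)[0]; print(n,s['confidence'],fit('bear_plate',c,s['pixels'],566,11,-.1))
E
```

```text
69.66197823487474 [367.   1. 497.] [2.87 0.   1.57]
0.94 [207. 168. 308. 251.]
[ 2.   3.4  4.2  5.4 13.4 14.2]
wrist (array([ 5.44855897e+02,  1.13906172e+01, -1.22059286e-01]), np.float64(0.825348436832428))Traceback (most recent call last):
  File "<stdin>", line 8, in <module>
IndexError: list index out of range
```

View pics/w1.png

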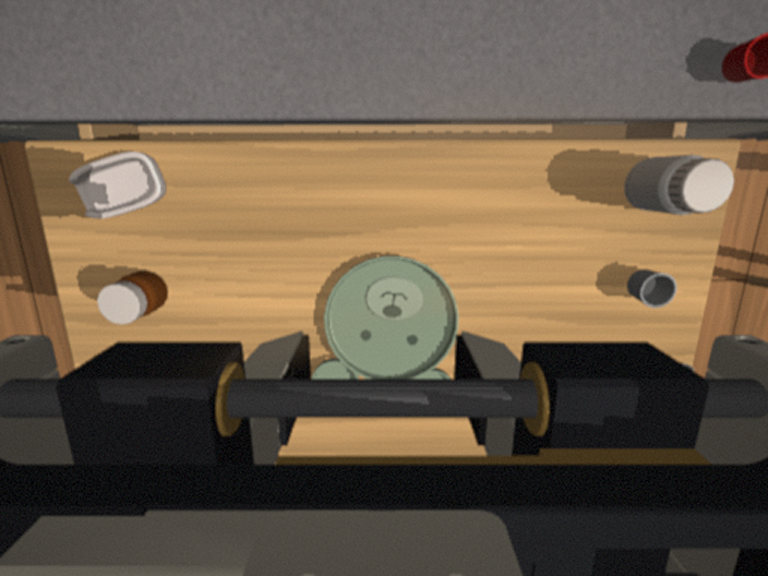

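The third picture (wrist) shows image down as +x. The rest is at (118,183) with its open notch end to the left (-y) and its rounded end to the right (+y). The plate is at (391,318) with the ears hidden behind the fingers, so I'll move out to see it whole.

Call:
{"op": "servo_tool", "data": {
  "slide": [
    [-0.65,0,0],
    [-0.65,0,0],
    [-0.65,0,0],
    [-0.65,0,0]
  ],
  "rot": [
    [0,0,0],
    [0,0,0],
    [0,0,0],
    [0,0,0]
  ],
  "claw": [85,85,85,85]
}}

```text
time: 3.5
tool_pos: [569.7, 1.6, 339.3]
tcp_rot: [3.141, -0.002, -3.139]
contact_force: [-0.6, 0.2, 0.4]
grip_width: 84.9
```

```bash
python3 - <<'E'
from h import *
c=capture('wrist'); save('w2',c); P=cloud(c); print(np.round(c['position']),np.round(c['rotation'],2),get_obs()['tool_pos'])
s=silhouettes('bear_plate','wrist')
for k in s: print(k['confidence'],np.round(k['box']))
m=s[0]['pixels']; print(np.round(np.percentile(P[m&(c['depth']>0)][:,2],[2,25,50,75,95,98]),1))
print('wrist',fit('bear_plate',c,m,566,11,-.1))
# depth-based rim fit
from scipy.optimize import least_squares
Q=P[m&(c['depth']>0)]; Q=Q[Q[:,2]>9]; print(len(Q))
def res(p):
    cs,sn=np.cos(p[2]),np.sin(p[2]); l=(Q[:,:2]-p[:2])@np.array([[cs,-sn],[sn,cs]])
    d=[np.hypot(*(l-[a,b]).T)-r for a,b,r in ((0,0,82.5),(90,63,29.3),(90,-63,29.3))]
    d=np.array(d); return d[np.abs(d).argmin(0),np.arange(len(Q))]
r=least_squares(res,[566,11,-.1],loss='soft_l1',f_scale=2); print('rim',r.x,np.abs(r.fun).mean())
for t in ['spoon_rest','short_spoon','long_spoon','cup','dip_pot']:
  for k in silhouettes(t,'wrist')[:2]:
    print(t,k['confidence'],np.round(k['box']), np.round(np.median(P[k['pixels']],0)))
E
```

```text
[496.   3. 497.] [2.87 0.   1.57] [569.26716187   1.37375066 340.20102603]
0.6 [201.  94. 309. 217.]
0.24 [ 89. 219. 114. 224.]
[ 1.8  3.3  4.1  5.3 13.3 14.2]
wrist (array([ 5.45146839e+02,  1.09802928e+01, -1.09682965e-01]), np.float64(0.9728889465332031))
1113
rim [ 5.44434263e+02  1.10817706e+01 -1.08185379e-01] 1.7233353285627155
spoon_rest 0.9 [33. 11. 96. 63.] [ 377. -301.    7.]
short_spoon 0.68 [ 49. 172. 110. 192.] [ 614. -326.   10.]
long_spoon 0.68 [386. 176. 474. 191.] [618. 329.   9.]
cup 0.85 [424.   3. 511.  59.] [384. 293.  75.]
dip_pot 0.84 [426. 103. 465. 131.] [498. 329.  19.]
```

View pics/w2.png

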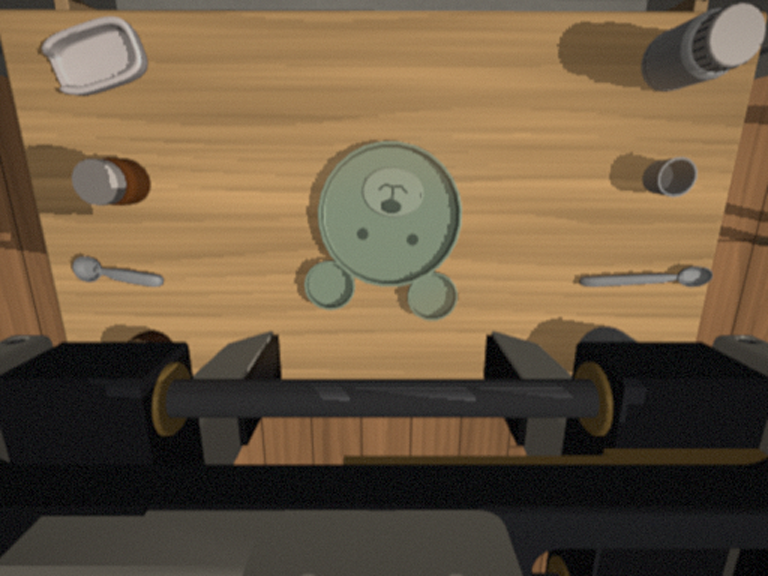

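The fourth picture shows the whole plate at (389,212), with ears at (329,284) and (432,294), and all the job's things. The rest at (94,57) has its notch to the lower left. Next I'll fit everything from the wrist view.

```bash
python3 - <<'E'
from h import *
c=capture('wrist')
G=dict(spoon_rest=(377,-301,1.91),long_spoon=(618,330,1.6),short_spoon=(614,-326,-1.73),cup=(378,300,0),dip_pot=(500,326,0),bear_plate=(545,11,-.109))
for t,g in G.items():
  k=[s for s in silhouettes(t,'wrist')]
  if k: 
    f,i=fit(t,c,k[0]['pixels'],*g); print('wrist',t,np.round(f,3),round(i,3))
c=capture('top')
for t,g in G.items():
  k=[s for s in silhouettes(t,'top')]
  if k and t!='bear_plate': 
    f,i=fit(t,c,k[0]['pixels'],*g); print('top',t,np.round(f,3),round(i,3))
T=lambda x,y:np.array([545,11])+np.array([[np.cos(-.109),-np.sin(-.109)],[np.sin(-.109),np.cos(-.109)]])@[x,y]
print('goal rest',T(0,154),'long',T(-42.5,154),'short',T(0,-140),'cup',T(102,-140),'pot',T(90,-63))
E
```

```text
wrist spoon_rest [ 379.146 -301.846    1.762] 0.832
wrist long_spoon [618.933 324.322   1.622] 0.867
wrist short_spoon [ 614.41  -319.137   -1.729] 0.832
wrist cup [ 3.80124e+02  3.08370e+02 -1.70000e-01] 0.956
wrist dip_pot [4.98638e+02 3.20840e+02 2.06000e-01] 0.938
wrist bear_plate [ 5.44886e+02  1.16580e+01 -1.14000e-01] 0.961
top spoon_rest [ 382.553 -302.505    1.845] 0.853
top long_spoon [621.799 324.822   1.61 ] 0.841
top short_spoon [ 616.666 -319.333   -1.735] 0.699
top cup [ 3.81256e+02  3.10447e+02 -7.60000e-02] 0.921
top dip_pot [500. 326.   0.] 0.0
goal rest [561.75278066 164.08606841] long [519.50500204 168.70940073] short [ 529.7701994 -128.1691531] cup [ 631.16486808 -139.26515068] pot [627.61247386 -61.41670499]
```

```bash
python3 - <<'E'
from h import *
print(np.round(get_obs()['joint_positions'],2))
plan([((385,-298,180),1.80,85)])
E
```

```text
[-0.13  0.37  1.17  0.    1.6  -1.71]
slide [0.463, -0.745, 0.4] rot [0.0, -0.0, 0.2135] claw 85 rows>=3.6 -> [478.0, -149.0, 260.0]
slide [-0.101, -0.871, 0.4] rot [0.0, -0.0, 0.2135] claw 85 rows>=3.6 -> [385.0, -298.0, 180.0]
```

Call:
{"op": "servo_tool", "data": {
  "slide": [
    [0.463,-0.745,0.4],
    [0.463,-0.745,0.4],
    [0.463,-0.745,0.4],
    [0.463,-0.745,0.4]
  ],
  "rot": [
    [0,0,0.2135],
    [0,0,0.2135],
    [0,0,0.2135],
    [0,0,0.2135]
  ],
  "claw": [85,85,85,85]
}}

```text
time: 5.05
tool_pos: [474.9, -151.2, 258.2]
tcp_rot: [-3.14, -0.004, 2.462]
contact_force: [0.4, 0.9, 0.4]
grip_width: 85.1
```

Call:
{"op": "servo_tool", "data": {
  "slide": [
    [-0.101,-0.871,0.4],
    [-0.101,-0.871,0.4],
    [-0.101,-0.871,0.4],
    [-0.101,-0.871,0.4],
    [-0.101,-0.871,0.4]
  ],
  "rot": [
    [0,0,0.2135],
    [0,0,0.2135],
    [0,0,0.2135],
    [0,0,0.2135],
    [0,0,0.2135]
  ],
  "claw": [85,85,85,85,85]
}}

```text
time: 5.68
tool_pos: [384.6, -298.5, 179.6]
tcp_rot: [-3.141, -0.001, 1.799]
contact_force: [0.3, 0.7, 0.5]
grip_width: 85.1
```

```bash
cat > look.py <<'E'
from h import *
from scipy.ndimage import binary_fill_holes
def look(t,g,pic=None,cams=('wrist',)):
    for n in cams:
        c=capture(n); P=cloud(c)
        if pic and n=='wrist': save(pic,c)
        for s in silhouettes(t,n)[:2]:
            m=s['pixels']; f,i=fit(t,c,m,*g); o=s['pixels']&(c['depth']>0)
            print(n,t,round(s['confidence'],2),np.round(s['box']).tolist(),'fit',np.round(f,3).tolist(),'iou',round(i,3),'z',np.round(np.percentile(P[o][:,2],[2,50,95]),1).tolist())
    o=get_obs(); print(np.round(o['tool_pos'],1),np.round(o['tcp_rot'],3),o['grip_width'],np.round(o['contact_force'],1),'q',np.round(o['joint_positions'],2),'t',o['time'])
E
python3 - <<'E'
from look import *
look('spoon_rest',(380,-302,1.8),'w3')
look('bear_plate',(545,11,-.11),cams=('top','scene'))
look('dip_pot',(500,322,0),cams=('top','scene'))
look('short_spoon',(615,-319,-1.73),cams=('top','scene'))
E
```

```text
wrist spoon_rest 0.86 [227.0, 136.0, 276.0, 216.0] fit [379.455, -299.503, 1.88] iou 0.893 z [3.1, 5.7, 20.0]
[ 385.5 -297.7  180.2] [3.141 0.    1.803] 84.79111554574021 [-0.3 -0.   0. ] q [-0.82  0.32  1.7   0.    1.13 -1.05] t 5.775
top bear_plate 0.83 [228.0, 133.0, 296.0, 204.0] fit [547.872, 11.029, -0.103] iou 0.931 z [0.3, 5.6, 13.8]
scene bear_plate 0.57 [184.0, 182.0, 270.0, 258.0] fit [542.707, 10.173, -0.11] iou 0.963 z [0.2, 5.4, 14.5]
[ 385.7 -297.4  180.3] [3.141e+00 1.000e-03 1.803e+00] 84.93013821788574 [-0.9 -0.8  0.2] q [-0.81  0.32  1.7   0.    1.12 -1.05] t 5.975
top dip_pot 0.68 [117.0, 267.0, 130.0, 283.0] fit [500.0, 322.0, 0.0] iou 0.0 z [-1.1, 13.0, 35.9]
top dip_pot 0.64 [143.0, 184.0, 160.0, 196.0] fit [500.495, 319.212, -0.216] iou 0.826 z [-0.3, 9.4, 34.2]
scene dip_pot 0.64 [353.0, 223.0, 370.0, 244.0] fit [499.129, 322.047, 0.093] iou 0.941 z [0.5, 20.1, 35.8]
scene dip_pot 0.63 [50.0, 126.0, 408.0, 360.0] fit [774.367, 169.6, -1.89] iou 0.01 z [-23.1, 0.3, 3.9]
[ 385.3 -297.7  180. ] [3.141 0.    1.801] 85.15907168801603 [0.1 0.3 0.5] q [-0.82  0.32  1.7   0.    1.12 -1.05] t 6.175
scene short_spoon 0.76 [97.0, 184.0, 129.0, 204.0] fit [614.064, -319.488, -1.764] iou 0.863 z [-1.8, 9.0, 14.5]
[ 385.1 -297.9  179.9] [3.142 0.    1.8  ] 85.21027079609537 [-0.1 -0.5 -0.1] q [-0.82  0.32  1.7   0.    1.12 -1.05] t 6.375
```

View pics/w3.png

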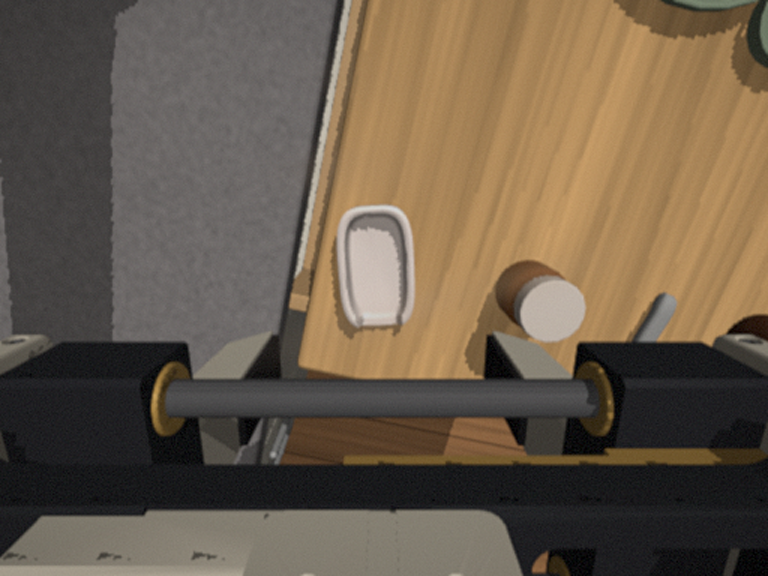

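The fifth picture shows the rest at (377,265), with its notch at the lower end (378,322). The jar at (540,305) is clear of the fingers.

```bash
python3 - <<'E'
from h import *
plan([((380,-300,60),1.83,85),((380,-300,5),1.83,85)])
E
```

```text
slide [-0.004, -0.027, 0.6] rot [0.0, 0.0, -0.0094] claw 85 rows>=1.9 -> [380.0, -300.0, 60.0]
slide [-0.0, -0.0, 0.275] rot [-0.0, -0.0, -0.0] claw 85 rows>=0.9 -> [380.0, -300.0, 5.0]
```

Call:
{"op": "servo_tool", "data": {
  "slide": [
    [-0.004,-0.027,0.6],
    [-0.004,-0.027,0.6],
    [-0.004,-0.027,0.75],
    [-0.004,-0.027,0.875],
    [-0.004,-0.027,0.875]
  ],
  "rot": [
    [0,0,-0.0094],
    [0,0,-0.0094],
    [0,0,-0.0094],
    [0,0,-0.0094],
    [0,0,-0.0094]
  ],
  "claw": [85,85,85,85,85]
}}

```text
time: 7.0
tool_pos: [379.1, -299.1, 3.5]
tcp_rot: [-3.14, -0.004, 1.83]
contact_force: [-0.9, -0.6, 0.8]
grip_width: 85.0
```

Call:
{"op": "servo_tool", "data": {
  "slide": [
    [0,0,0],
    [0,0,0],
    [0,0,0],
    [0,0,0],
    [0,0,0]
  ],
  "rot": [
    [0,0,0],
    [0,0,0],
    [0,0,0],
    [0,0,0],
    [0,0,0]
  ],
  "claw": [50,50,50,50,50]
}}

```text
time: 7.62
tool_pos: [380.4, -300.3, 5.8]
tcp_rot: [3.141, 0.001, 1.83]
contact_force: [-0.5, 0.4, 6.6]
grip_width: 59.6
```

```bash
python3 - <<'E'
from look import *
look('spoon_rest',(380,-302,1.8))
E
```

```text
wrist spoon_rest 0.76 [203.0, 156.0, 308.0, 305.0] fit [380.277, -300.459, 1.841] iou 0.687 z [3.7, 6.0, 20.0]
[ 380.4 -300.4    5.8] [3.141e+00 1.000e-03 1.830e+00] 59.68317158547733 [-0.7  1.   6.6] q [-0.83  0.57  1.89  0.    0.68 -1.09] t 7.725
```

```bash
python3 - <<'E'
from h import *
plan([((380,-300,125),1.83,50),((561.9,164.3,125),-.11,50),((561.9,164.3,16),-.11,50)],start=((380.3,-300.3,5.2),1.83))
E
```

```text
slide [0.002, -0.001, -0.599] rot [0.0, 0.0, 0.0] claw 50 rows>=1.9 -> [380.0, -300.0, 125.0]
slide [0.67, 0.491, 0.0] rot [0.0, -0.0, 0.2058] claw 50 rows>=3.5 -> [441.0, -145.0, 125.0]
slide [0.831, -0.012, -0.0] rot [0.0, -0.0, 0.2058] claw 50 rows>=3.5 -> [501.0, 10.0, 125.0]
slide [0.656, -0.51, -0.0] rot [0.0, -0.0, 0.2058] claw 50 rows>=3.5 -> [562.0, 164.0, 125.0]
slide [0.0, -0.0, 0.545] rot [0.0, 0.0, -0.0] claw 50 rows>=1.7 -> [562.0, 164.0, 16.0]
```

Call:
{"op": "servo_tool", "data": {
  "slide": [
    [0,0,-0.15],
    [0,0,-0.35],
    [0,0,-0.6],
    [0,0,-0.6]
  ],
  "rot": [
    [0,0,0],
    [0,0,0],
    [0,0,0],
    [0,0,0]
  ],
  "claw": [50,50,50,50]
}}

```text
time: 8.22
tool_pos: [381.6, -301.5, 128.3]
tcp_rot: [3.138, 0.007, 1.83]
contact_force: [0.3, -0.5, -3.0]
grip_width: 59.9
```

Call:
{"op": "servo_tool", "data": {
  "slide": [
    [0.17,0.12,0],
    [0.34,0.245,0],
    [0.5,0.37,0],
    [0.67,0.491,0],
    [0.67,0.491,0]
  ],
  "rot": [
    [0,0,0.05],
    [0,0,0.1],
    [0,0,0.155],
    [0,0,0.2058],
    [0,0,0.2058]
  ],
  "claw": [50,50,50,50,50]
}}

```text
time: 8.85
tool_pos: [440.3, -142.6, 123.6]
tcp_rot: [-3.139, -0.001, 1.186]
contact_force: [0.0, -0.2, -1.9]
grip_width: 59.9
```

Call:
{"op": "servo_tool", "data": {
  "slide": [
    [0.21,0,0],
    [0.42,0,0],
    [0.63,0,0],
    [0.831,-0.012,0],
    [0.831,-0.012,0]
  ],
  "rot": [
    [0,0,0.05],
    [0,0,0.1],
    [0,0,0.155],
    [0,0,0.2058],
    [0,0,0.2058]
  ],
  "claw": [50,50,50,50,50]
}}

```text
time: 9.48
tool_pos: [501.1, 10.8, 123.8]
tcp_rot: [-3.14, 0.001, 0.54]
contact_force: [-1.0, -0.4, -2.6]
grip_width: 59.8
```

Call:
{"op": "servo_tool", "data": {
  "slide": [
    [0.17,-0.13,0],
    [0.34,-0.255,0],
    [0.5,-0.38,0],
    [0.656,-0.51,0],
    [0.656,-0.51,0]
  ],
  "rot": [
    [0,0,0.05],
    [0,0,0.1],
    [0,0,0.155],
    [0,0,0.2058],
    [0,0,0.2058]
  ],
  "claw": [50,50,50,50,50]
}}

```text
time: 10.1
tool_pos: [562.1, 164.8, 123.7]
tcp_rot: [3.141, 0.001, -0.106]
contact_force: [-0.3, -0.9, -1.7]
grip_width: 60.0
```

```bash
sed -i 's/def look(t,g,pic=None,cams=(.wrist.,)):/def look(t,g,pic=None,cams=("wrist",),z=0):/; s/fit(t,c,m,\*g)/fit(t,c,m,*g,z=z)/' look.py; python3 - <<'E'
from look import *
look('spoon_rest',(562,164,-.11),'w4',z=119)
E
```

```text
wrist spoon_rest 0.59 [202.0, 157.0, 305.0, 302.0] fit [560.808, 165.608, -0.069] iou 0.673 z [121.3, 123.6, 137.7]
[561.3 162.8 123.9] [ 3.14e+00  2.00e-03 -1.07e-01] 59.95042845659482 [-0.8 -0.2 -1.7] q [ 0.15  0.55  1.5  -0.    1.1   1.83] t 10.2
```

View pics/w4.png

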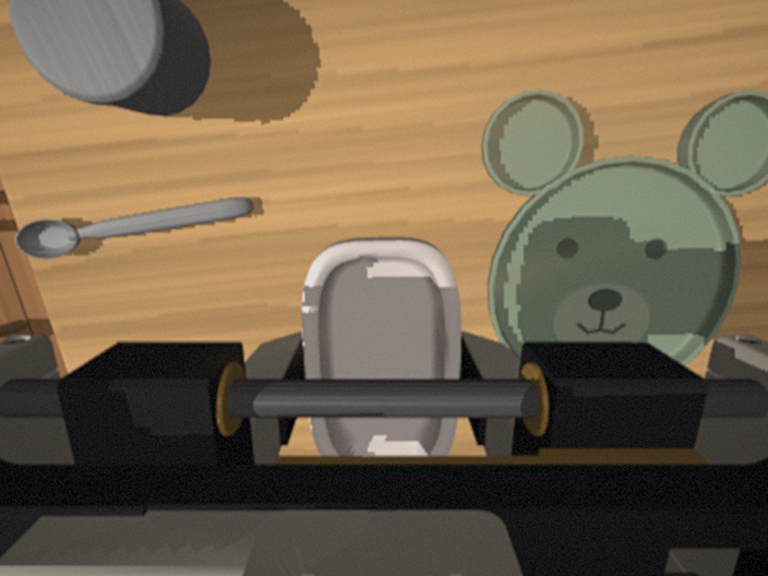

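The sixth picture shows the rest held square, with its far rounded edge at (382,239). I'll check its lengthwise offset with one ray and the plate at its present visibility, then lower it.

```bash
python3 - <<'E'
from h import *
c=capture('wrist'); P=cloud(c)
s=silhouettes('spoon_rest','wrist')[0]['pixels']
t=np.array(get_obs()['tool_pos']); th=-.107; ex=np.array([np.cos(th),np.sin(th)])
Q=P[s&(c['depth']>0)]; Q=Q[(Q[:,2]>130)&(Q[:,2]<145)]; a=(Q[:,:2]-t[:2])@ex; b=(Q[:,:2]-t[:2])@[-ex[1],ex[0]]
print('far edge',np.percentile(a,[1,95,99,99.8]),'side',np.percentile(b,[.5,99.5]),'z',np.percentile(Q[:,2],[5,50,95]))
ys,xs=np.nonzero(s); k=ys.argmin(); print(ray(c,(xs[k]+.5,ys[k]),t[2]-5.8+20)[:2]@ex-t[:2]@ex)
plan([((561.9,164.3,20),-.11,50),((561.9,164.3,6),-.11,50)])
E
```

```text
far edge [-38.75104118  48.3688738   49.45385828  49.61656753] side [-28.0237224   31.11300306] z [131.52923114 136.89606693 138.28509985]
50.75435956975264
slide [0.002, -0.01, 0.522] rot [0.0002, 0.0004, 0.0003] claw 50 rows>=1.7 -> [562.0, 164.0, 20.0]
slide [-0.0, -0.0, 0.07] rot [-0.0, -0.0, -0.0] claw 50 rows>=0.2 -> [562.0, 164.0, 6.0]
```

Call:
{"op": "servo_tool", "data": {
  "slide": [
    [0.002,-0.008,0.2],
    [0.002,-0.008,0.4],
    [0.002,-0.008,0.5],
    [0.002,-0.008,0.54],
    [0.002,-0.008,0.56]
  ],
  "rot": [
    [0,0,0],
    [0,0,0],
    [0,0,0],
    [0,0,0],
    [0,0,0]
  ],
  "claw": [50,50,50,50,50]
}}

```text
time: 10.92
tool_pos: [562.8, 165.1, 13.2]
tcp_rot: [-3.141, -0.001, -0.11]
contact_force: [-0.7, -0.5, -2.8]
grip_width: 59.3
```

Call:
{"op": "servo_tool", "data": {
  "slide": [
    [0,0,0.012],
    [0,0,0.022],
    [0,0,0.03],
    [0,0,0.03],
    [0,0,0.03]
  ],
  "rot": [
    [0,0,0],
    [0,0,0],
    [0,0,0],
    [0,0,0],
    [0,0,0]
  ],
  "claw": [50,50,50,50,50]
}}

```text
time: 11.55
tool_pos: [562.5, 165.9, 7.1]
tcp_rot: [-3.141, -0.0, -0.11]
contact_force: [0.4, -0.4, -2.4]
grip_width: 59.9
```

Call:
{"op": "servo_tool", "data": {
  "slide": [
    [-0.003,0.006,0.004],
    [-0.003,0.006,0.008],
    [-0.003,0.006,0.008]
  ],
  "rot": [
    [0,0,0],
    [0,0,0],
    [0,0,0]
  ],
  "claw": [50,50,50]
}}

```text
time: 11.92
tool_pos: [561.6, 164.5, 5.8]
tcp_rot: [3.141, 0.0, -0.11]
contact_force: [-2.2, -0.9, 4.8]
grip_width: 59.9
```

```bash
python3 - <<'E'
from h import *
o=get_obs();print(o['tool_pos'],o['contact_force'])
E
```

```text
[561.59111887 164.52037149   5.79985   ] [-2.22819004 -0.8731336   4.77405182]
```

Call:
{"op": "servo_tool", "data": {
  "slide": [
    [0,0,0],
    [0,0,0],
    [0,0,-0.01],
    [0,0,-0.1],
    [0,0,-0.4]
  ],
  "rot": [
    [0,0,0],
    [0,0,0],
    [0,0,0],
    [0,0,0],
    [0,0,0]
  ],
  "claw": [74,74,74,74,74]
}}

```text
time: 12.55
tool_pos: [559.8, 164.3, 84.3]
tcp_rot: [3.14, 0.006, -0.11]
contact_force: [1.0, -0.1, 0.2]
grip_width: 73.8
```

Call:
{"op": "servo_tool", "data": {
  "slide": [
    [-0.2,0.2,-0.6],
    [-0.2,0.3,-0.8],
    [-0.2,0.35,-1],
    [-0.2,0.35,-1],
    [-0.2,0.35,-1]
  ],
  "rot": [
    [0,0,0],
    [0,0,0],
    [0,0,0],
    [0,0,0],
    [0,0,0]
  ],
  "claw": [60,60,60,60,60]
}}

```text
time: 13.18
tool_pos: [515.0, 99.1, 289.0]
tcp_rot: [-3.14, -0.007, -0.111]
contact_force: [1.4, 0.1, -0.5]
grip_width: 59.7
```

```bash
cat >> look.py <<'E'
def rel(t,g,pic=None,plate=(545,11,-.11),cams=('wrist',)):
    """pose of t in the plate's frame, both fitted in one picture"""
    for n in cams:
        c=capture(n)
        if pic: save(pic,c)
        a=silhouettes('bear_plate',n); b=silhouettes(t,n)
        if not a or not b: print('missing',len(a),len(b)); continue
        p,i=fit('bear_plate',c,a[0]['pixels'],*plate); q,j=fit(t,c,b[0]['pixels'],*g)
        l=R.from_euler('z',-p[2]).as_matrix()[:2,:2]@(q-p)[:2]
        print(n,'plate',np.round(p,3),round(i,3),t,np.round(q,3),round(j,3),'in plate',np.round(l,1),'deg',np.round(np.degrees(q[2]-p[2]),1))
E
python3 - <<'E'
from look import *
rel('spoon_rest',(562,164,-.11),'w5')
look('long_spoon',(619,325,1.62))
E
```

```text
wrist plate [ 5.45606e+02  1.17090e+01 -1.13000e-01] 0.973 spoon_rest [ 5.62027e+02  1.64974e+02 -1.21000e-01] 0.872 in plate [ -1.  154.1] deg -0.4
wrist long_spoon 0.92 [49.0, 97.0, 152.0, 125.0] fit [619.338, 324.005, 1.618] iou 0.782 z [0.8, 9.7, 12.2]
[513.7  99.8 283.8] [ 3.141e+00  3.000e-03 -1.090e-01] 59.930810787206184 [-0.6  0.1 -1.4] q [0.05 0.3  1.42 0.   1.42 1.73] t 13.425
```

View pics/w5.png

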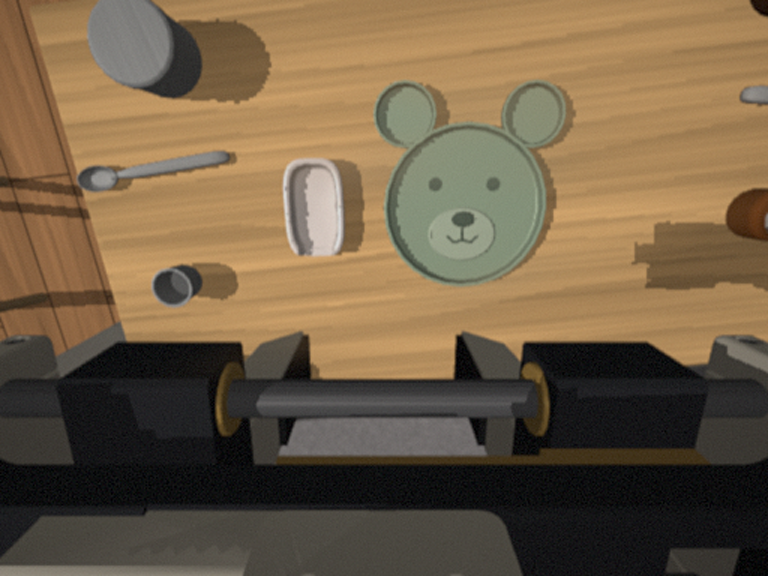

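The seventh picture shows the rest standing at (315,207) with its notch on the chin side. It measures (-1, 154.1) in the plate frame and 0.4° off, which is good. Next is the long spoon, with its bowl at (98,178) and handle end at (230,158).

```bash
python3 - <<'E'
from h import *
plan([((620.6,298,130),1.62,40)])
E
```

```text
slide [0.213, -0.522, 0.384] rot [-0.0004, 0.0004, -0.2753] claw 40 rows>=4.6 -> [567.0, 199.0, 207.0]
slide [0.535, -0.177, 0.384] rot [-0.0004, 0.0004, -0.2753] claw 40 rows>=4.6 -> [621.0, 298.0, 130.0]
```

Call:
{"op": "servo_tool", "data": {
  "slide": [
    [0.05,-0.12,0.09],
    [0.1,-0.25,0.18],
    [0.16,-0.4,0.28],
    [0.213,-0.522,0.384],
    [0.213,-0.522,0.384]
  ],
  "rot": [
    [0,0,-0.056],
    [0,0,-0.112],
    [0,0,-0.168],
    [0,0,-0.224],
    [0,0,-0.2753]
  ],
  "claw": [40,40,40,40,40]
}}

```text
time: 14.05
tool_pos: [567.0, 200.2, 204.5]
tcp_rot: [-3.138, 0.005, 0.763]
contact_force: [-0.2, 0.8, 0.5]
grip_width: 39.9
```

Call:
{"op": "servo_tool", "data": {
  "slide": [
    [0.13,-0.04,0.09],
    [0.26,-0.08,0.18],
    [0.4,-0.13,0.28],
    [0.535,-0.177,0.384],
    [0.535,-0.177,0.384]
  ],
  "rot": [
    [0,0,-0.056],
    [0,0,-0.112],
    [0,0,-0.168],
    [0,0,-0.224],
    [0,0,-0.2753]
  ],
  "claw": [40,40,40,40,40]
}}

```text
time: 14.68
tool_pos: [620.2, 299.3, 126.9]
tcp_rot: [-3.135, 0.001, 1.628]
contact_force: [0.4, -0.4, 0.1]
grip_width: 40.0
```

Call:
{"op": "servo_tool", "data": {
  "slide": [
    [0,0,0]
  ],
  "rot": [
    [0,0,0]
  ],
  "claw": [40]
}}

```text
time: 14.8
tool_pos: [620.9, 298.1, 129.7]
tcp_rot: [-3.139, 0.001, 1.619]
contact_force: [0.3, 0.5, 0.1]
grip_width: 40.1
```

```bash
python3 - <<'E'
from look import *
look('long_spoon',(619,324,1.62),'w6')
E
```

```text
wrist long_spoon 0.78 [242.0, 83.0, 267.0, 234.0] fit [619.217, 324.931, 1.628] iou 0.904 z [0.9, 9.7, 12.2]
[621.4 297.6 131.1] [-3.141  0.     1.617] 39.91632018773567 [-0.2 -0.4 -0.4] q [ 0.34  0.72  1.14 -0.    1.28  0.29] t 14.9
```

View pics/w6.png

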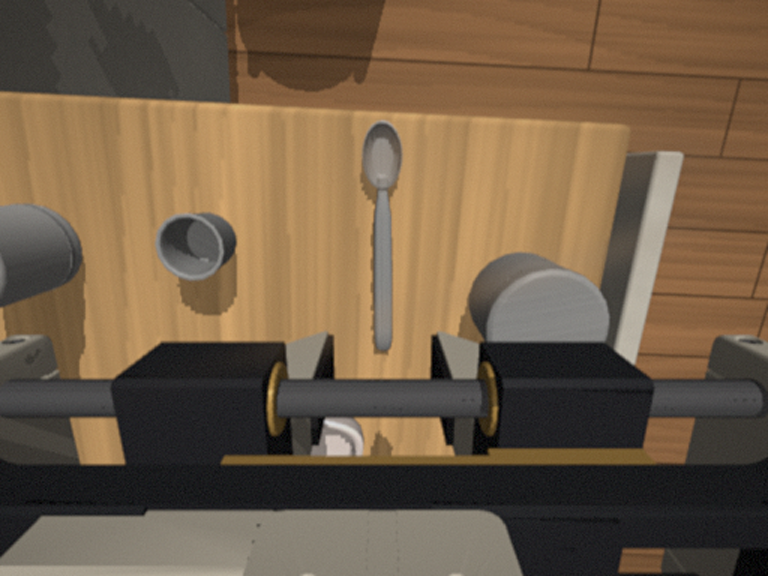

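The eighth picture shows the spoon at (382,240) straight below the jaws, with the steel dip pot at (197,245) and the tin at (540,310). Now I'll descend.

Call:
{"op": "servo_tool", "data": {
  "slide": [
    [0.005,0,0.2],
    [0.005,0,0.4],
    [0.005,0,0.55],
    [0.005,0,0.61],
    [0.005,0,0.61]
  ],
  "rot": [
    [0,0,-0.0025],
    [0,0,-0.0025],
    [0,0,-0.0025],
    [0,0,-0.0025],
    [0,0,-0.0025]
  ],
  "claw": [40,40,40,40,40]
}}

```text
time: 15.52
tool_pos: [621.6, 298.5, 9.7]
tcp_rot: [-3.141, 0.0, 1.626]
contact_force: [-0.0, -0.1, 0.4]
grip_width: 40.4
```

Call:
{"op": "servo_tool", "data": {
  "slide": [
    [0,0,0.01],
    [0,0,0.022],
    [0,0,0.022]
  ],
  "rot": [
    [0,0,0],
    [0,0,0],
    [0,0,0]
  ],
  "claw": [40,40,40]
}}

```text
time: 15.9
tool_pos: [621.9, 298.8, 5.9]
tcp_rot: [3.141, -0.0, 1.628]
contact_force: [0.1, 0.0, -0.1]
grip_width: 39.9
```

Call:
{"op": "servo_tool", "data": {
  "slide": [
    [0,0.003,0.014],
    [0,0.003,0.014],
    [0,0.003,0.014],
    [0,0.003,0.014],
    [0,0.003,0.014]
  ],
  "rot": [
    [0,0,0],
    [0,0,0],
    [0,0,0],
    [0,0,0],
    [0,0,0]
  ],
  "claw": [40,40,5,5,5]
}}

```text
time: 16.52
tool_pos: [622.3, 298.7, 2.6]
tcp_rot: [3.141, -0.0, 1.628]
contact_force: [-0.2, 0.2, 0.2]
grip_width: 14.9
```

Call:
{"op": "servo_tool", "data": {
  "slide": [
    [0,0,0],
    [0,0,0]
  ],
  "rot": [
    [0,0,0],
    [0,0,0]
  ],
  "claw": [5,5]
}}

```text
time: 16.77
tool_pos: [622.3, 298.7, 2.6]
tcp_rot: [3.142, -0.0, 1.628]
contact_force: [0.3, 0.2, 0.3]
grip_width: 12.7
```

```bash
python3 - <<'E'
from look import *
look('long_spoon',(619,324,1.62))
E
```

```text
wrist long_spoon 0.57 [230.0, 51.0, 280.0, 303.0] fit [620.189, 325.208, 1.634] iou 0.803 z [0.8, 9.1, 12.1]
[622.2 298.7   2.6] [ 3.142 -0.     1.628] 12.611343372086473 [-0.   0.2  0.9] q [0.34 0.86 1.25 0.   1.04 0.28] t 16.875
```

```bash
python3 - <<'E'
from h import *
plan([((622,298.7,110),1.628,5),((493.6,172.8,80),-.115,5)])
E
```

```text
slide [-0.0, -0.001, -0.537] rot [0.0, -0.0, -0.0001] claw 5 rows>=1.7 -> [622.0, 299.0, 110.0]
slide [-0.296, -0.338, 0.075] rot [-0.0, -0.0, 0.2774] claw 5 rows>=4.7 -> [558.0, 236.0, 95.0]
slide [-0.449, 0.009, 0.075] rot [-0.0, -0.0, 0.2774] claw 5 rows>=4.7 -> [494.0, 173.0, 80.0]
```

Call:
{"op": "servo_tool", "data": {
  "slide": [
    [0,0,-0.1],
    [0,0,-0.3],
    [0,0,-0.537],
    [0,0,-0.537]
  ],
  "rot": [
    [0,0,0],
    [0,0,0],
    [0,0,0],
    [0,0,0]
  ],
  "claw": [5,5,5,5]
}}

```text
time: 17.38
tool_pos: [625.1, 299.8, 116.8]
tcp_rot: [3.131, -0.003, 1.628]
contact_force: [-0.2, -0.9, -0.4]
grip_width: 12.7
```

Call:
{"op": "servo_tool", "data": {
  "slide": [
    [-0.06,-0.07,0.015],
    [-0.12,-0.14,0.03],
    [-0.18,-0.21,0.045],
    [-0.24,-0.27,0.06],
    [-0.296,-0.338,0.075]
  ],
  "rot": [
    [0,0,0.056],
    [0,0,0.112],
    [0,0,0.168],
    [0,0,0.224],
    [0,0,0.2774]
  ],
  "claw": [5,5,5,5,5]
}}

```text
time: 18.0
tool_pos: [557.6, 235.3, 95.1]
tcp_rot: [-3.142, 0.0, 0.751]
contact_force: [0.4, -0.2, -0.5]
grip_width: 12.6
```

Call:
{"op": "servo_tool", "data": {
  "slide": [
    [-0.09,0,0.015],
    [-0.18,0,0.03],
    [-0.27,0,0.045],
    [-0.36,0,0.06],
    [-0.449,0.009,0.075]
  ],
  "rot": [
    [0,0,0.056],
    [0,0,0.112],
    [0,0,0.168],
    [0,0,0.224],
    [0,0,0.2774]
  ],
  "claw": [5,5,5,5,5]
}}

```text
time: 18.62
tool_pos: [493.4, 172.5, 80.1]
tcp_rot: [-3.142, 0.0, -0.121]
contact_force: [-0.3, -0.3, -0.9]
grip_width: 12.8
```

Call:
{"op": "servo_tool", "data": {
  "slide": [
    [0,0,0]
  ],
  "rot": [
    [0,0,0]
  ],
  "claw": [5]
}}

```text
time: 18.75
tool_pos: [493.3, 172.3, 80.0]
tcp_rot: [3.141, 0.001, -0.115]
contact_force: [-1.3, -1.4, -0.5]
grip_width: 12.6
```

```bash
python3 - <<'E'
from look import *
c=capture('wrist'); save('w7',c)
look('long_spoon',(519.8,169.8,-.115),z=78)
look('spoon_rest',(562,165,-.117))
E
```

```text
wrist long_spoon 0.78 [228.0, 52.0, 277.0, 301.0] fit [519.021, 171.106, -0.111] iou 0.808 z [7.9, 86.6, 89.7]
wrist long_spoon 0.48 [337.0, 0.0, 512.0, 222.0] fit [519.8, 169.8, -0.115] iou 0.0 z [2.4, 4.2, 13.4]
[494.8 173.3  80.3] [-3.141e+00 -1.000e-03 -1.120e-01] 12.582550831718047 [ 0.8 -0.1 -0.2] q [0.19 0.51 1.72 0.   0.92 1.87] t 18.9
wrist spoon_rest 0.68 [219.0, 51.0, 297.0, 180.0] fit [561.003, 165.53, -0.102] iou 0.502 z [3.2, 13.8, 20.2]
wrist spoon_rest 0.37 [0.0, 0.0, 509.0, 309.0] fit [626.239, 280.299, -1.682] iou 0.173 z [-1.9, -0.5, 0.7]
[494.6 173.3  80.1] [-3.141e+00 -1.000e-03 -1.130e-01] 12.653257136766362 [-0.6  0.3 -0.7] q [0.19 0.51 1.72 0.   0.92 1.87] t 19.0
```

View pics/w7.png

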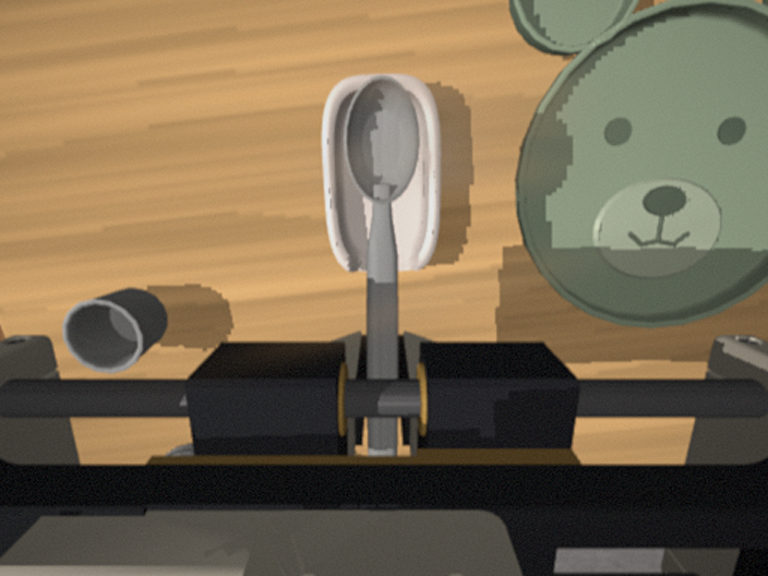

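The ninth picture shows the spoon over the rest, with its tip at (382,77) just inside the far wall and its handle running over the notch at (382,265). I'll lower it.

Call:
{"op": "servo_tool", "data": {
  "slide": [
    [0,0,0.15],
    [0,0,0.27],
    [0,0,0.32],
    [0,0,0.34],
    [0,0,0.34]
  ],
  "rot": [
    [0,0,0],
    [0,0,0],
    [0,0,0],
    [0,0,0],
    [0,0,0]
  ],
  "claw": [5,5,5,5,5]
}}

```text
time: 19.62
tool_pos: [494.5, 173.0, 12.3]
tcp_rot: [-3.141, -0.001, -0.115]
contact_force: [0.2, 0.2, -0.1]
grip_width: 12.5
```

Call:
{"op": "servo_tool", "data": {
  "slide": [
    [0,0,0.01],
    [0,0,0.018],
    [0,0,0.018],
    [0,0,0.018]
  ],
  "rot": [
    [0,0,0],
    [0,0,0],
    [0,0,0],
    [0,0,0]
  ],
  "claw": [5,5,5,5]
}}

```text
time: 20.12
tool_pos: [494.1, 172.8, 8.4]
tcp_rot: [-3.141, -0.0, -0.115]
contact_force: [0.6, -0.0, -0.5]
grip_width: 12.4
```

```bash
python3 - <<'E'
from look import *
look('long_spoon',(519.8,169.8,-.115),z=5)
E
```

```text
wrist long_spoon 0.89 [230.0, 50.0, 281.0, 303.0] fit [518.899, 171.129, -0.114] iou 0.816 z [6.8, 14.9, 17.9]
[494.1 172.9   8.4] [-3.141 -0.    -0.115] 12.51260954408245 [-0.2 -0.3 -0.7] q [0.19 0.62 1.77 0.   0.75 1.88] t 20.225
```

Call:
{"op": "servo_tool", "data": {
  "slide": [
    [0,0,0.004],
    [0,0,0.004],
    [0,0,0.004],
    [0,0,0.004],
    [0,0,-0.06]
  ],
  "rot": [
    [0,0,0],
    [0,0,0],
    [0,0,0],
    [0,0,0],
    [0,0,0]
  ],
  "claw": [5,26,26,26,30]
}}

```text
time: 20.85
tool_pos: [493.3, 172.7, 20.1]
tcp_rot: [3.141, 0.002, -0.115]
contact_force: [0.4, -0.2, 0.4]
grip_width: 29.5
```

Call:
{"op": "servo_tool", "data": {
  "slide": [
    [0,0,-0.2],
    [0,0,-0.5],
    [-0.1,0,-0.8],
    [-0.2,0,-0.8],
    [-0.2,0,-0.8]
  ],
  "rot": [
    [0,0,0],
    [0,0,0],
    [0,0,0],
    [0,0,0],
    [0,0,0]
  ],
  "claw": [50,50,50,50,50]
}}

```text
time: 21.48
tool_pos: [453.6, 177.6, 181.8]
tcp_rot: [-3.141, -0.002, -0.114]
contact_force: [0.5, -0.7, 0.3]
grip_width: 50.2
```

```bash
python3 - <<'E'
from look import *
c=capture('wrist'); save('w8',c,2.5,(120,40,430,230)); print(proj(c,[[598,160.6,13],[562,165,20]])-0)
look('long_spoon',(519.8,169.8,-.115),z=5)
rel('spoon_rest',(562,165,-.115))
E
```

```text
[[255.83020993  44.53334753]
 [255.55696298  80.1307464 ]]
wrist long_spoon 0.72 [243.0, 49.0, 266.0, 188.0] fit [519.215, 170.67, -0.108] iou 0.878 z [6.1, 14.7, 17.2]
[454.7 177.3 180. ] [ 3.141  0.    -0.115] 50.030721877894976 [ 0.6 -0.6  0.2] q [ 0.21  0.32  1.69 -0.    1.13  1.9 ] t 21.625
wrist plate [ 5.46866e+02  1.08000e+01 -1.16000e-01] 0.978 spoon_rest [ 5.61069e+02  1.65406e+02 -9.60000e-02] 0.691 in plate [ -3.7 155.2] deg 1.2
```

View pics/w8.png

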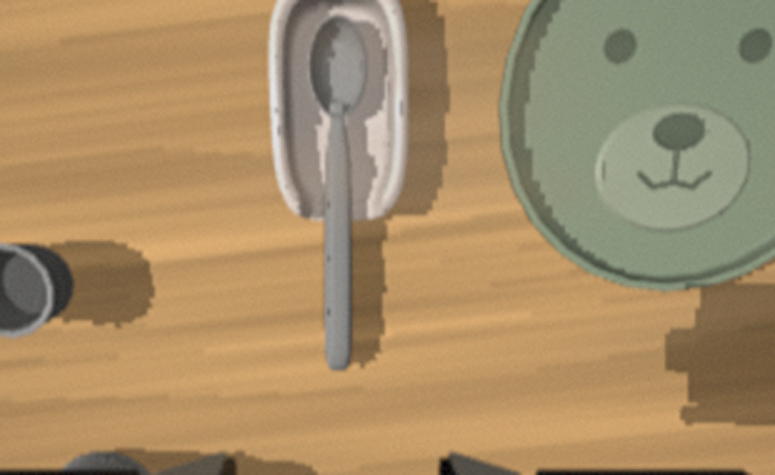

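The tenth picture shows the long spoon lying in the rest with its handle out through the notch at (338,215) and its tip short of the far wall. Next is the short spoon.

```bash
python3 - <<'E'
from h import *
plan([((616.4,-307,140),1.41,45)])
E
```

```text
slide [0.361, 0.771, 0.066] rot [-0.0001, 0.0001, -0.1619] claw 45 rows>=2.7 -> [509.0, 16.0, 166.0]
slide [-0.06, 0.849, 0.066] rot [-0.0001, 0.0001, -0.1619] claw 45 rows>=2.7 -> [562.0, -146.0, 153.0]
slide [-0.466, 0.712, 0.066] rot [-0.0001, 0.0001, -0.1619] claw 45 rows>=2.7 -> [616.0, -307.0, 140.0]
```

Call:
{"op": "servo_tool", "data": {
  "slide": [
    [0.1,0.2,0.02],
    [0.2,0.42,0.04],
    [0.3,0.63,0.06],
    [0.361,0.771,0.066]
  ],
  "rot": [
    [0,0,-0.05],
    [0,0,-0.1],
    [0,0,-0.15],
    [0,0,-0.1619]
  ],
  "claw": [45,45,45,45]
}}

```text
time: 22.28
tool_pos: [508.9, 13.8, 166.2]
tcp_rot: [-3.141, 0.001, 0.394]
contact_force: [0.0, 0.0, 0.1]
grip_width: 45.0
```

Call:
{"op": "servo_tool", "data": {
  "slide": [
    [-0.01,0.25,0.02],
    [-0.03,0.5,0.04],
    [-0.05,0.75,0.06],
    [-0.06,0.849,0.066]
  ],
  "rot": [
    [0,0,-0.05],
    [0,0,-0.1],
    [0,0,-0.15],
    [0,0,-0.1619]
  ],
  "claw": [45,45,45,45]
}}

```text
time: 22.78
tool_pos: [562.7, -148.5, 152.6]
tcp_rot: [-3.141, 0.001, 0.902]
contact_force: [0.5, 0.7, 0.9]
grip_width: 44.5
```

Call:
{"op": "servo_tool", "data": {
  "slide": [
    [-0.14,0.21,0.02],
    [-0.28,0.42,0.04],
    [-0.4,0.62,0.06],
    [-0.466,0.712,0.066],
    [-0.466,0.712,0.066]
  ],
  "rot": [
    [0,0,-0.05],
    [0,0,-0.1],
    [0,0,-0.15],
    [0,0,-0.1619],
    [0,0,-0.1619]
  ],
  "claw": [45,45,45,45,45]
}}

```text
time: 23.4
tool_pos: [615.9, -308.6, 138.9]
tcp_rot: [-3.14, -0.001, 1.408]
contact_force: [0.8, 0.3, -0.3]
grip_width: 44.8
```

```bash
python3 - <<'E'
from look import *
look('short_spoon',(615,-319,-1.735))
c=capture('wrist');s=silhouettes('short_spoon','wrist')[0]['pixels']; P=cloud(c)
# axis by PCA of ground points
Q=P[s&(c['depth']>0)&(P[...,2]>4)][:,:2]; m=Q.mean(0); u=np.linalg.svd(Q-m,full_matrices=False)[2][0]; a=(Q-m)@u
print('pca',m,np.degrees(np.arctan2(*u[::-1])),'ends',m+u*a.min(),m+u*a.max())
print(spot_in('dip_pot','wrist')[:1])
E
```

```text
wrist short_spoon 0.66 [242.0, 148.0, 269.0, 240.0] fit [614.94, -317.521, -1.735] iou 0.864 z [1.2, 10.6, 14.1]
[ 615.9 -306.3  139.8] [-3.14e+00 -1.00e-03  1.41e+00] 44.98451458454432 [0.1 0.8 1.2] q [-0.57  0.71  1.13  0.    1.3  -0.41] t 23.5
pca [ 615.51759099 -314.39295984] -100.15937654762736 ends [ 623.96476604 -267.25379234] [ 605.60469622 -369.71152549]
[]
```

```bash
python3 - <<'E'
from h import *
plan([((616.9,-306.4,3),1.40,45)])
E
```

```text
slide [-0.003, 0.004, 0.689] rot [-0.0001, -0.0001, 0.0036] claw 45 rows>=2.2 -> [617.0, -306.0, 3.0]
```

Call:
{"op": "servo_tool", "data": {
  "slide": [
    [-0.003,0.004,0.25],
    [-0.003,0.004,0.5],
    [-0.003,0.004,0.62],
    [-0.003,0.004,0.66],
    [-0.003,0.004,0.67]
  ],
  "rot": [
    [0,0,0.0036],
    [0,0,0.0036],
    [0,0,0.0036],
    [0,0,0.0036],
    [0,0,0.0036]
  ],
  "claw": [45,45,45,45,45]
}}

```text
time: 24.28
tool_pos: [617.4, -307.4, 7.4]
tcp_rot: [3.141, 0.0, 1.4]
contact_force: [-0.2, -1.3, 0.2]
grip_width: 45.0
```

Call:
{"op": "servo_tool", "data": {
  "slide": [
    [0,0,0.01],
    [0,0,0.017],
    [0,0,0.017]
  ],
  "rot": [
    [0,0,0],
    [0,0,0],
    [0,0,0]
  ],
  "claw": [45,45,45]
}}

```text
time: 24.65
tool_pos: [617.1, -307.8, 3.8]
tcp_rot: [3.141, 0.0, 1.399]
contact_force: [0.6, 0.1, 0.9]
grip_width: 45.1
```

Call:
{"op": "servo_tool", "data": {
  "slide": [
    [0,0,0.002],
    [0,0,0.002],
    [0,0,0.002],
    [0,0,0.002],
    [0,0,0.002]
  ],
  "rot": [
    [0,0,0],
    [0,0,0],
    [0,0,0],
    [0,0,0],
    [0,0,0]
  ],
  "claw": [8,8,8,8,8]
}}

```text
time: 25.28
tool_pos: [617.0, -307.6, 2.9]
tcp_rot: [3.142, -0.0, 1.399]
contact_force: [0.3, 0.8, -0.1]
grip_width: 15.8
```

```bash
python3 - <<'E'
from look import *
look('short_spoon',(615,-319,-1.735))
c=capture('wrist');s=silhouettes('short_spoon','wrist')[0]['pixels']; P=cloud(c)
Q=P[s&(c['depth']>0)&(P[...,2]>4)][:,:2]; t=np.array(get_obs()['tool_pos'])[:2]; u=np.array([np.cos(-1.742),np.sin(-1.742)]); a=(Q-t)@u; print(a.max())
p=np.array([545.5,11.5]);th=-.113; cs,sn=np.cos(th),np.sin(th)
g=p+np.array([[cs,-sn],[sn,cs]])@[-10.5,-140]; print('goal tcp',g)
plan([((617,-307.7,110),1.40,8),((g[0],g[1],90),3.03,8)])
E
```

```text
wrist short_spoon 0.9 [234.0, 174.0, 276.0, 303.0] fit [614.392, -317.553, -1.741] iou 0.556 z [1.0, 12.0, 14.2]
[ 616.9 -307.6    2.9] [ 3.142 -0.     1.399] 15.915896271298744 [-0.4 -0.5 -0.9] q [-0.57  0.86  1.25  0.    1.04 -0.4 ] t 25.375
45.43430883316923
goal tcp [ 519.28061206 -126.42314416]
slide [-0.0, 0.0, -0.536] rot [0.0, -0.0, -0.0002] claw 8 rows>=1.7 -> [617.0, -308.0, 110.0]
slide [0.405, -0.318, 0.05] rot [-0.0, 0.0, -0.2594] claw 8 rows>=4.4 -> [568.0, -217.0, 100.0]
slide [0.509, 0.077, 0.05] rot [-0.0, 0.0, -0.2594] claw 8 rows>=4.4 -> [519.0, -126.0, 90.0]
```

Call:
{"op": "servo_tool", "data": {
  "slide": [
    [0,0,-0.1],
    [0,0,-0.3],
    [0,0,-0.536],
    [0,0,-0.536]
  ],
  "rot": [
    [0,0,0],
    [0,0,0],
    [0,0,0],
    [0,0,0]
  ],
  "claw": [8,8,8,8]
}}

```text
time: 25.98
tool_pos: [619.5, -309.2, 116.9]
tcp_rot: [3.131, 0.004, 1.399]
contact_force: [0.6, -0.3, -1.1]
grip_width: 16.1
```

Call:
{"op": "servo_tool", "data": {
  "slide": [
    [0.08,-0.06,0.01],
    [0.16,-0.12,0.02],
    [0.24,-0.18,0.03],
    [0.32,-0.25,0.04],
    [0.405,-0.318,0.05]
  ],
  "rot": [
    [0,0,-0.052],
    [0,0,-0.104],
    [0,0,-0.156],
    [0,0,-0.208],
    [0,0,-0.2594]
  ],
  "claw": [8,8,8,8,8]
}}

```text
time: 26.6
tool_pos: [567.5, -216.3, 100.2]
tcp_rot: [-3.142, -0.0, 2.219]
contact_force: [0.5, -0.4, -0.2]
grip_width: 15.7
```

Call:
{"op": "servo_tool", "data": {
  "slide": [
    [0.1,0.015,0.01],
    [0.2,0.03,0.02],
    [0.3,0.045,0.03],
    [0.4,0.06,0.04],
    [0.509,0.077,0.05]
  ],
  "rot": [
    [0,0,-0.052],
    [0,0,-0.104],
    [0,0,-0.156],
    [0,0,-0.208],
    [0,0,-0.2594]
  ],
  "claw": [8,8,8,8,8]
}}

```text
time: 27.22
tool_pos: [518.9, -125.7, 90.3]
tcp_rot: [3.142, 0.0, 3.034]
contact_force: [-0.1, -0.2, -0.2]
grip_width: 15.5
```

Call:
{"op": "servo_tool", "data": {
  "slide": [
    [0,0,0.2],
    [0,0,0.32],
    [0,0,0.38],
    [0,0,0.4],
    [0,0,0.4]
  ],
  "rot": [
    [0,0,0],
    [0,0,0],
    [0,0,0],
    [0,0,0],
    [0,0,0]
  ],
  "claw": [8,8,8,8,8]
}}

```text
time: 27.85
tool_pos: [519.7, -126.5, 10.6]
tcp_rot: [-3.141, 0.001, 3.029]
contact_force: [-0.1, -0.7, -0.4]
grip_width: 15.6
```

```bash
python3 - <<'E'
from h import *
plan([((519.3,-126.4,3.2),3.0286,8)])
o=get_obs(); print(o['tool_pos'],o['tcp_rot'],o['contact_force'],o['grip_width'])
E
```

```text
slide [0.002, 0.0, 0.037] rot [-0.0, 0.0002, 0.0001] claw 8 rows>=0.1 -> [519.0, -126.0, 3.0]
[ 519.70100051 -126.46548049   10.59048317] [-3.14146212e+00  7.68639372e-04  3.02906898e+00] [-0.14937833 -0.68236174 -0.38189964] 15.567952475960631
```

Next I'll lower it, release, rise, and step to a spot from which the wrist camera sees the plate and the spoon.

Call:
{"op": "servo_tool", "data": {
  "slide": [
    [0,0,0.015],
    [0,0,0.03],
    [0,0,0.034],
    [0,0,0.034],
    [0,0,0.034]
  ],
  "rot": [
    [0,0,0],
    [0,0,0],
    [0,0,0],
    [0,0,0],
    [0,0,0]
  ],
  "claw": [8,8,8,8,8]
}}

```text
time: 28.48
tool_pos: [519.4, -126.3, 3.4]
tcp_rot: [3.142, 0.0, 3.029]
contact_force: [-0.1, -0.1, 0.3]
grip_width: 15.4
```

Call:
{"op": "servo_tool", "data": {
  "slide": [
    [0,0,0],
    [0,0,0],
    [0,0,0],
    [0,0,-0.1],
    [0,0,-0.4]
  ],
  "rot": [
    [0,0,0],
    [0,0,0],
    [0,0,0],
    [0,0,0],
    [0,0,0]
  ],
  "claw": [32,32,32,32,32]
}}

```text
time: 29.1
tool_pos: [517.4, -125.6, 81.7]
tcp_rot: [3.14, -0.007, 3.029]
contact_force: [1.4, -0.5, -0.1]
grip_width: 31.9
```

Call:
{"op": "servo_tool", "data": {
  "slide": [
    [-0.2,0.1,-0.3],
    [-0.4,0.2,-0.6],
    [-0.5,0.3,-0.9],
    [-0.5,0.3,-0.9],
    [-0.5,0.3,-0.9]
  ],
  "rot": [
    [0,0,0],
    [0,0,0],
    [0,0,0],
    [0,0,0],
    [0,0,0]
  ],
  "claw": [60,60,60,60,60]
}}

```text
time: 29.72
tool_pos: [626.6, -77.5, 265.0]
tcp_rot: [-3.141, 0.004, 3.03]
contact_force: [0.6, -0.3, -0.8]
grip_width: 59.8
```

```bash
python3 - <<'E'
from look import *
rel('short_spoon',(530,-128,-.113),'w9')
rel('short_spoon',(530,-128,-.113))
rel('spoon_rest',(562,165,-.115))
c=capture('wrist'); P=cloud(c); s=silhouettes('short_spoon','wrist')[0]['pixels']; Q=P[s&(c['depth']>0)&(P[...,2]>4)][:,:2]; m=Q.mean(0); u=np.linalg.svd(Q-m,full_matrices=False)[2][0]; a=(Q-m)@u
print('pca',m,np.degrees(np.arctan2(*u[::-1])),'mid',m+u*(a.min()+a.max())/2,np.ptp(a))
look('cup',(380,308,0)); print(get_obs()['tool_pos'])
E
```

```text
wrist plate [ 5.45119e+02  1.09950e+01 -1.02000e-01] 0.973 short_spoon [ 5.30770e+02 -1.26812e+02 -1.23000e-01] 0.849 in plate [  -0.3 -138.6] deg -1.2
wrist plate [ 5.4536e+02  1.1180e+01 -1.0500e-01] 0.973 short_spoon [ 5.31363e+02 -1.27351e+02 -1.12000e-01] 0.882 in plate [   0.6 -139.2] deg -0.4
missing 0 1
pca [ 526.47422431 -126.13141238] -7.4980074004664985 mid [ 530.52664212 -126.66477993] 103.44227161435117
[625.4 -77.9 263.2] [ 3.141 -0.     3.029] 59.637610798964616 [ 0.8 -0.7  0.5] q [-0.25  0.52  1.14  0.    1.48 -1.7 ] t 30.375
[625.3699427  -77.93663076 263.23669564]
```

View pics/w9.png

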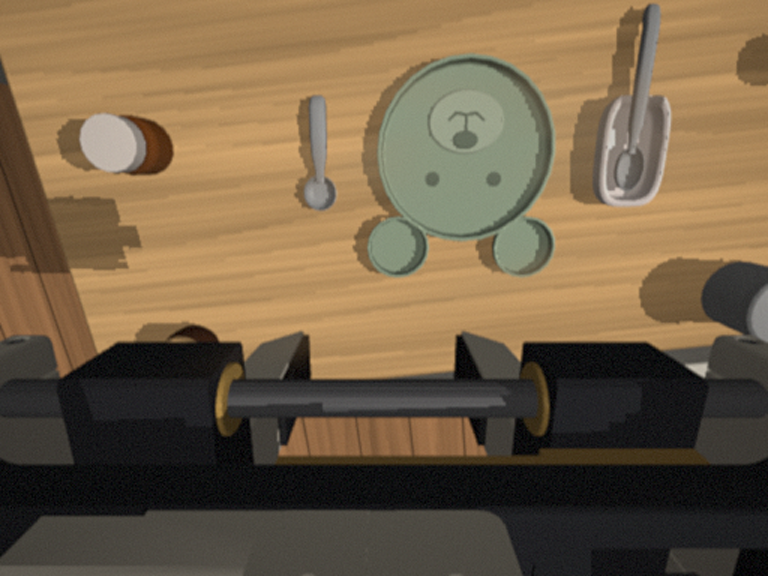

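The eleventh picture has the child's side up. The short spoon is at (318,155) with its bowl toward the ears, measured at (0.2, -139) and within 1° of the plate. Next is the cup.

```bash
python3 - <<'E'
from h import *
plan([((385,309,170),3.03,90)])
E
```

```text
slide [0.706, 0.894, 0.233] rot [0.0, -0.0, -0.0002] claw 90 rows>=3.7 -> [505.0, 116.0, 217.0]
slide [0.705, 0.894, 0.233] rot [0.0, -0.0, -0.0002] claw 90 rows>=3.7 -> [385.0, 309.0, 170.0]
```

Call:
{"op": "servo_tool", "data": {
  "slide": [
    [0.18,0.22,0.06],
    [0.36,0.45,0.12],
    [0.54,0.68,0.18],
    [0.706,0.894,0.233],
    [0.706,0.894,0.233]
  ],
  "rot": [
    [0,0,0],
    [0,0,0],
    [0,0,0],
    [0,0,0],
    [0,0,0]
  ],
  "claw": [90,90,90,90,90]
}}

```text
time: 31.0
tool_pos: [502.9, 118.3, 216.4]
tcp_rot: [3.141, -0.002, 3.034]
contact_force: [1.0, -0.2, 0.5]
grip_width: 89.7
```

Call:
{"op": "servo_tool", "data": {
  "slide": [
    [0.18,0.22,0.06],
    [0.36,0.45,0.12],
    [0.54,0.68,0.18],
    [0.706,0.894,0.233],
    [0.706,0.894,0.233]
  ],
  "rot": [
    [0,0,0],
    [0,0,0],
    [0,0,0],
    [0,0,0],
    [0,0,0]
  ],
  "claw": [90,90,90,90,90]
}}

```text
time: 31.62
tool_pos: [383.6, 311.1, 169.7]
tcp_rot: [-3.141, -0.001, 3.034]
contact_force: [-0.6, -0.9, 0.2]
grip_width: 89.8
```

```bash
python3 - <<'E'
from look import *
c=capture('wrist');P=cloud(c)
for s in silhouettes('cup','wrist'):
    m=s['pixels']&(c['depth']>0); Q=P[m]; Q=Q[(Q[:,2]>86)]
    (x,y),r=cv2.minEnclosingCircle(Q[:,:2].astype(np.float32)); print(s['confidence'],s['box'],'top circle',x,y,r,'z',np.median(Q[:,2]))
look('cup',(380,309,0),cams=('wrist','scene'))
E
```

```text
wrist cup 0.91 [223.0, 150.0, 286.0, 220.0] fit [378.667, 310.731, -0.134] iou 0.953 z [21.0, 91.2, 92.6]
scene cup 0.75 [354.0, 171.0, 380.0, 210.0] fit [378.262, 310.462, -0.082] iou 0.952 z [1.4, 65.5, 94.3]
[386.1 308.2 170.5] [3.141e+00 1.000e-03 3.027e+00] 89.98238509079562 [ 0.4  0.4 -0.3] q [ 0.52  0.34  1.69 -0.    1.11 -0.94] t 31.925
```

```bash
python3 - <<'E'
from h import *
plan([((379,310.4,37),3.03,90)],start=((385.3,309,170.2),3.029))
E
```

```text
slide [0.032, 0.003, 0.666] rot [0.0, 0.0, -0.0003] claw 90 rows>=2.1 -> [379.0, 310.0, 37.0]
```

Call:
{"op": "servo_tool", "data": {
  "slide": [
    [0.032,0.003,0.15],
    [0.032,0.003,0.35],
    [0.032,0.003,0.55],
    [0.032,0.003,0.665],
    [0.032,0.003,0.665]
  ],
  "rot": [
    [0,0,0],
    [0,0,0],
    [0,0,0],
    [0,0,0],
    [0,0,0]
  ],
  "claw": [90,90,90,90,90]
}}

```text
time: 32.55
tool_pos: [378.5, 309.2, 36.0]
tcp_rot: [-3.14, -0.003, 3.027]
contact_force: [-0.9, 0.2, 0.4]
grip_width: 90.0
```

Call:
{"op": "servo_tool", "data": {
  "slide": [
    [0,0,0],
    [0,0,0],
    [0,0,0],
    [0,0,0],
    [0,0,0]
  ],
  "rot": [
    [0,0,0],
    [0,0,0],
    [0,0,0],
    [0,0,0],
    [0,0,0]
  ],
  "claw": [50,50,50,50,50]
}}

```text
time: 33.17
tool_pos: [378.8, 310.5, 37.8]
tcp_rot: [3.141, 0.001, 3.03]
contact_force: [0.2, -1.6, 7.0]
grip_width: 59.0
```

```bash
python3 - <<'E'
from look import *
look('cup',(380,309,0),cams=('wrist',))
plan([((379,310.4,130),3.03,50),((632.1,-138.4,130),3.03,50)],start=((379,310.4,37),3.03))
E
```

```text
wrist cup 0.68 [195.0, 177.0, 313.0, 303.0] fit [375.413, 312.065, -0.002] iou 0.59 z [12.2, 79.5, 92.3]
[378.8 310.5  37.8] [3.141e+00 1.000e-03 3.029e+00] 58.94565578328963 [-1.5 -0.6  6.2] q [ 0.53  0.52  1.85 -0.    0.77 -0.93] t 33.275
slide [0.0, 0.0, -0.465] rot [0.0, 0.0, 0.0] claw 50 rows>=1.5 -> [379.0, 310.0, 130.0]
slide [-0.503, -0.696, -0.0] rot [0.0, 0.0, 0.0] claw 50 rows>=2.7 -> [463.0, 161.0, 130.0]
slide [-0.503, -0.696, -0.0] rot [0.0, 0.0, 0.0] claw 50 rows>=2.7 -> [548.0, 11.0, 130.0]
slide [-0.503, -0.696, -0.0] rot [0.0, 0.0, 0.0] claw 50 rows>=2.7 -> [632.0, -138.0, 130.0]
```

Call:
{"op": "servo_tool", "data": {
  "slide": [
    [0,0,-0.08],
    [0,0,-0.25],
    [0,0,-0.42],
    [0,0,-0.465],
    [0,0,-0.465]
  ],
  "rot": [
    [0,0,0],
    [0,0,0],
    [0,0,0],
    [0,0,0],
    [0,0,0]
  ],
  "claw": [50,50,50,50,50]
}}

```text
time: 33.9
tool_pos: [378.4, 310.4, 129.7]
tcp_rot: [-3.142, -0.0, 3.029]
contact_force: [-0.0, -1.0, -3.6]
grip_width: 59.1
```

Call:
{"op": "servo_tool", "data": {
  "slide": [
    [-0.07,-0.1,0],
    [-0.18,-0.25,0],
    [-0.29,-0.4,0],
    [-0.4,-0.55,0],
    [-0.503,-0.696,0]
  ],
  "rot": [
    [0,0,0],
    [0,0,0],
    [0,0,0],
    [0,0,0],
    [0,0,0]
  ],
  "claw": [50,50,50,50,50]
}}

```text
time: 34.52
tool_pos: [462.5, 159.6, 128.2]
tcp_rot: [-3.141, -0.003, 3.029]
contact_force: [-0.6, 0.4, -3.4]
grip_width: 59.0
```

Call:
{"op": "servo_tool", "data": {
  "slide": [
    [-0.1,-0.14,0],
    [-0.2,-0.28,0],
    [-0.3,-0.42,0],
    [-0.4,-0.55,0],
    [-0.503,-0.696,0]
  ],
  "rot": [
    [0,0,0],
    [0,0,0],
    [0,0,0],
    [0,0,0],
    [0,0,0]
  ],
  "claw": [50,50,50,50,50]
}}

```text
time: 35.15
tool_pos: [546.7, 10.5, 127.8]
tcp_rot: [3.141, -0.004, 3.029]
contact_force: [0.9, 0.5, -2.6]
grip_width: 59.2
```

Call:
{"op": "servo_tool", "data": {
  "slide": [
    [-0.1,-0.14,0],
    [-0.22,-0.3,0],
    [-0.34,-0.46,0],
    [-0.44,-0.6,0],
    [-0.503,-0.696,0]
  ],
  "rot": [
    [0,0,0],
    [0,0,0],
    [0,0,0],
    [0,0,0],
    [0,0,0]
  ],
  "claw": [50,50,50,50,50]
}}

```text
time: 35.78
tool_pos: [631.2, -139.6, 127.0]
tcp_rot: [3.141, -0.004, 3.028]
contact_force: [0.3, 1.3, -3.0]
grip_width: 59.1
```

Call:
{"op": "servo_tool", "data": {
  "slide": [
    [0,0,0.1],
    [0,0,0.25],
    [0,0,0.37],
    [0,0,0.41],
    [0,0,0.42]
  ],
  "rot": [
    [0,0,0],
    [0,0,0],
    [0,0,0],
    [0,0,0],
    [0,0,0]
  ],
  "claw": [50,50,50,50,50]
}}

```text
time: 36.4
tool_pos: [631.2, -138.2, 44.9]
tcp_rot: [3.141, -0.002, 3.029]
contact_force: [0.6, -0.6, -2.1]
grip_width: 59.0
```

```bash
python3 - <<'E'
from look import *
look('cup',(632,-138,0),z=8)
E
```

```text
wrist cup 0.86 [196.0, 180.0, 313.0, 302.0] fit [626.12, -136.318, 0.024] iou 0.584 z [18.6, 86.5, 99.3]
wrist cup 0.5 [232.0, 2.0, 276.0, 154.0] fit [632.0, -138.0, 0.0] iou 0.0 z [-0.2, 10.4, 14.1]
[ 632.  -138.4   46.3] [-3.142e+00  1.000e-03  3.029e+00] 59.05655870167236 [ 0.3  0.4 -3.1] q [-0.33  0.74  1.37  0.    1.03 -1.79] t 36.5
```

Call:
{"op": "servo_tool", "data": {
  "slide": [
    [0,0,0.015],
    [0,0,0.03],
    [0,0,0.038],
    [0,0,0.041],
    [0,0,0.043]
  ],
  "rot": [
    [0,0,0],
    [0,0,0],
    [0,0,0],
    [0,0,0],
    [0,0,0]
  ],
  "claw": [50,50,50,50,50]
}}

```text
time: 37.12
tool_pos: [631.7, -138.4, 37.9]
tcp_rot: [3.142, 0.0, 3.029]
contact_force: [-2.5, -0.0, 1.1]
grip_width: 59.2
```

Call:
{"op": "servo_tool", "data": {
  "slide": [
    [0,0,0],
    [0,0,0]
  ],
  "rot": [
    [0,0,0],
    [0,0,0]
  ],
  "claw": [50,50]
}}

```text
time: 37.38
tool_pos: [631.7, -138.3, 37.9]
tcp_rot: [3.142, 0.0, 3.029]
contact_force: [-2.8, -0.3, 1.4]
grip_width: 58.9
```

Call:
{"op": "servo_tool", "data": {
  "slide": [
    [0,0,0],
    [0,0,0],
    [0,0,0],
    [0,0,-0.1],
    [0,0,-0.35]
  ],
  "rot": [
    [0,0,0],
    [0,0,0],
    [0,0,0],
    [0,0,0],
    [0,0,0]
  ],
  "claw": [82,82,82,82,82]
}}

```text
time: 38.0
tool_pos: [630.1, -137.8, 105.6]
tcp_rot: [3.14, -0.006, 3.029]
contact_force: [0.3, 0.5, 0.2]
grip_width: 82.2
```

Call:
{"op": "servo_tool", "data": {
  "slide": [
    [0,0,-0.2],
    [0,0.1,-0.5],
    [0,0.3,-0.8],
    [0,0.3,-0.9],
    [0,0.3,-0.9]
  ],
  "rot": [
    [0,0,0],
    [0,0,0],
    [0,0,0],
    [0,0,0],
    [0,0,0]
  ],
  "claw": [82,82,82,82,82]
}}

```text
time: 38.62
tool_pos: [639.4, -78.3, 290.4]
tcp_rot: [-3.141, 0.006, 3.03]
contact_force: [0.0, -0.2, -0.2]
grip_width: 82.1
```

```bash
python3 - <<'E'
from look import *
rel('cup',(632,-138,0),'w10')
rel('cup',(632,-138,0))
rel('short_spoon',(530.7,-127,-.115))
look('cup',(632,-138,0),cams=('scene','top'))
E
```

```text
wrist plate [ 5.45427e+02  1.06610e+01 -1.04000e-01] 0.977 cup [ 6.31843e+02 -1.37735e+02 -1.21000e-01] 0.957 in plate [ 101.3 -138.6] deg -1.0
wrist plate [ 5.45221e+02  1.06950e+01 -1.03000e-01] 0.975 cup [ 6.31999e+02 -1.37493e+02  1.49000e-01] 0.954 in plate [ 101.5 -138.5] deg 14.4
wrist plate [ 5.44982e+02  1.10770e+01 -1.07000e-01] 0.981 short_spoon [ 5.31693e+02 -1.27062e+02 -1.21000e-01] 0.822 in plate [   1.5 -138.8] deg -0.8
scene cup 0.8 [154.0, 188.0, 180.0, 229.0] fit [631.406, -139.648, -0.215] iou 0.916 z [5.8, 67.3, 93.8]
[638.4 -78.8 287.4] [ 3.141 -0.     3.029] 81.93500384366982 [0.  0.3 0.6] q [-0.24  0.54  1.05  0.    1.56 -1.7 ] t 39.275
```

View pics/w10.png

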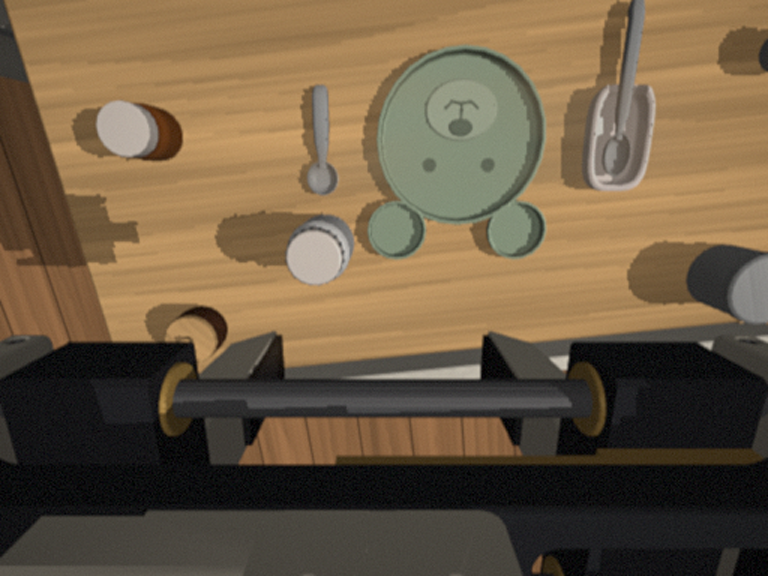

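The twelfth picture shows the cup upright at (320,250), in line with the short spoon at (320,140). It is about 101 mm from the spoon's middle. The last thing is the dip pot.

```bash
python3 - <<'E'
from h import *
plan([((499,318,150),1.46,75)])
E
```

```text
slide [0.458, 0.947, 0.344] rot [0.0, -0.0, 0.2497] claw 75 rows>=4.2 -> [569.0, 120.0, 219.0]
slide [0.993, 0.347, 0.344] rot [0.0, -0.0, 0.2497] claw 75 rows>=4.2 -> [499.0, 318.0, 150.0]
```

Call:
{"op": "servo_tool", "data": {
  "slide": [
    [0.1,0.2,0.06],
    [0.2,0.4,0.14],
    [0.3,0.6,0.21],
    [0.38,0.78,0.28],
    [0.458,0.947,0.344]
  ],
  "rot": [
    [0,0,0.05],
    [0,0,0.1],
    [0,0,0.15],
    [0,0,0.2],
    [0,0,0.2497]
  ],
  "claw": [75,75,75,75,75]
}}

```text
time: 39.9
tool_pos: [568.1, 121.1, 218.5]
tcp_rot: [3.141, 0.0, 2.24]
contact_force: [0.7, -0.3, 0.1]
grip_width: 74.8
```

Call:
{"op": "servo_tool", "data": {
  "slide": [
    [0.2,0.07,0.07],
    [0.4,0.14,0.14],
    [0.6,0.21,0.21],
    [0.8,0.28,0.28],
    [0.993,0.347,0.344]
  ],
  "rot": [
    [0,0,0.05],
    [0,0,0.1],
    [0,0,0.15],
    [0,0,0.2],
    [0,0,0.2497]
  ],
  "claw": [75,75,75,75,75]
}}

```text
time: 40.52
tool_pos: [498.4, 319.6, 149.6]
tcp_rot: [3.141, -0.0, 1.455]
contact_force: [0.3, -0.7, 0.1]
grip_width: 74.9
```

Call:
{"op": "servo_tool", "data": {
  "slide": [
    [0,0,0],
    [0,0,0]
  ],
  "rot": [
    [0,0,0],
    [0,0,0]
  ],
  "claw": [75,75]
}}

```text
time: 40.78
tool_pos: [499.2, 318.0, 150.2]
tcp_rot: [3.141, 0.0, 1.462]
contact_force: [0.9, 0.7, 0.3]
grip_width: 75.0
```

```bash
python3 - <<'E'
from look import *
c=capture('wrist'); s=silhouettes('dip_pot','wrist'); print([(k['confidence'],k['box']) for k in s])
save('w11',c,2,(60,60,400,240)); P=cloud(c)
for k in s:
    Q=P[k['pixels']&(c['depth']>0)&(P[...,2]>28)]
    if len(Q)>10:
        A=np.c_[Q[:,:2]*2,np.ones(len(Q))]; x=np.linalg.lstsq(A,(Q[:,:2]**2).sum(1),rcond=None)[0]; print('rim circle',x[:2],np.sqrt(x[2]+x[:2]@x[:2]),'z',np.percentile(Q[:,2],[50,95]))
look('dip_pot',(499,321,0),cams=('wrist','scene'))
E
```

```text
[(0.95, [0.2, 128.2, 47.3, 171.3]), (0.68, [235.5, 160.1, 276.8, 208.4])]
rim circle [256.08472686 386.01494236] 18.926319142196327 z [32.4711659  34.25176409]
rim circle [499.34281494 322.50566494] 19.054051327645578 z [33.18101738 34.58180514]
wrist dip_pot 0.97 [0.0, 130.0, 44.0, 171.0] fit [499.0, 321.0, 0.0] iou 0.0 z [1.4, 16.0, 33.3]
scene dip_pot 0.73 [354.0, 224.0, 371.0, 244.0] fit [498.641, 321.405, 0.198] iou 0.931 z [2.9, 21.6, 35.8]
scene dip_pot 0.65 [395.0, 168.0, 415.0, 184.0] fit [499.0, 321.0, 0.0] iou 0.0 z [4.5, 23.7, 35.9]
[499.5 317.5 150.3] [ 3.141 -0.     1.459] 74.81628889355018 [ 0.1 -0.2  0.9] q [ 0.44  0.53  1.44 -0.    1.17  0.55] t 41.075
```

View pics/w11.png

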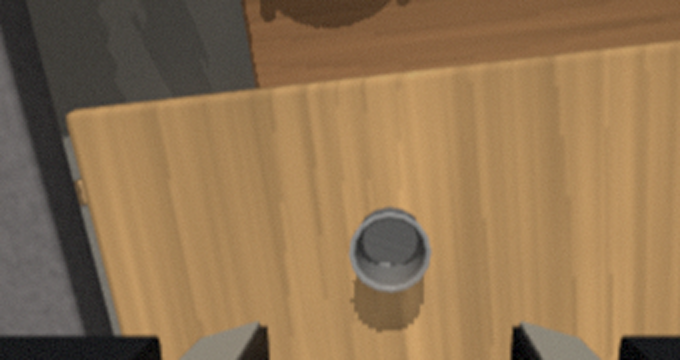

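The thirteenth picture, an enlarged crop, confirms that the pot under the jaws at (390,250) is the grey steel one, at world (499,322). The red look-alike at (256,386) is off the board, so I'll leave it.

Call:
{"op": "servo_tool", "data": {
  "slide": [
    [0.02,0,0.2],
    [0.02,0,0.4],
    [0.02,0,0.58],
    [0.02,0,0.67],
    [0.02,0,0.675]
  ],
  "rot": [
    [0,0,0],
    [0,0,0],
    [0,0,0],
    [0,0,0],
    [0,0,0]
  ],
  "claw": [75,75,75,75,75]
}}

```text
time: 41.7
tool_pos: [499.1, 321.8, 14.2]
tcp_rot: [-3.14, 0.001, 1.46]
contact_force: [-0.8, -0.5, 1.1]
grip_width: 75.3
```

Call:
{"op": "servo_tool", "data": {
  "slide": [
    [0,0,0.004],
    [0,0,0.004],
    [0,0,0.004],
    [0,0,0.004],
    [0,0,0.004]
  ],
  "rot": [
    [0,0,0],
    [0,0,0],
    [0,0,0],
    [0,0,0],
    [0,0,0]
  ],
  "claw": [30,30,30,30,30]
}}

```text
time: 42.32
tool_pos: [499.7, 322.4, 14.7]
tcp_rot: [3.141, -0.001, 1.46]
contact_force: [-0.7, -0.4, 4.9]
grip_width: 40.4
```

Call:
{"op": "servo_tool", "data": {
  "slide": [
    [0,0,0],
    [0,0,0]
  ],
  "rot": [
    [0,0,0],
    [0,0,0]
  ],
  "claw": [30,30]
}}

```text
time: 42.58
tool_pos: [499.7, 322.4, 14.7]
tcp_rot: [3.141, -0.001, 1.46]
contact_force: [-0.9, -0.7, 5.5]
grip_width: 40.8
```

```bash
python3 - <<'E'
from look import *
o=get_obs(); print(o['tool_pos'],o['tcp_rot'],o['contact_force'],o['grip_width'])
p=np.array([545.3,11.2]);th=-.109; cs,sn=np.cos(th),np.sin(th)
g=p+np.array([[cs,-sn],[sn,cs]])@[90,-63]; print('goal',g)
t=np.array(o['tool_pos'])
plan([((t[0],t[1],110),1.46,30),((g[0],g[1]+25,110),1.46,30),((g[0],g[1],110),1.46,30)])
E
```

```text
[499.66767733 322.39218416  14.69394587] [ 3.14080748e+00 -5.48186263e-04  1.46034471e+00] [-0.89993043 -0.71146221  5.54833067] 40.84066331730213
goal [627.91247386 -61.21670499]
slide [0.0, 0.0, -0.477] rot [0.0002, -0.0002, 0.0001] claw 30 rows>=1.5 -> [500.0, 322.0, 110.0]
slide [-0.856, 0.418, 0.0] rot [0.0, 0.0, 0.0] claw 30 rows>=3.0 -> [564.0, 143.0, 110.0]
slide [-0.856, 0.418, 0.0] rot [0.0, 0.0, 0.0] claw 30 rows>=3.0 -> [628.0, -36.0, 110.0]
slide [-0.124, 0.014, 0.0] rot [0.0, 0.0, 0.0] claw 30 rows>=0.4 -> [628.0, -61.0, 110.0]
```

Call:
{"op": "servo_tool", "data": {
  "slide": [
    [0,0,-0.08],
    [0,0,-0.25],
    [0,0,-0.42],
    [0,0,-0.477],
    [0,0,-0.477]
  ],
  "rot": [
    [0,0,0],
    [0,0,0],
    [0,0,0],
    [0,0,0],
    [0,0,0]
  ],
  "claw": [30,30,30,30,30]
}}

```text
time: 43.2
tool_pos: [499.5, 322.3, 110.0]
tcp_rot: [3.141, -0.001, 1.46]
contact_force: [0.4, 0.7, 0.2]
grip_width: 40.5
```

Call:
{"op": "servo_tool", "data": {
  "slide": [
    [-0.17,0.08,0],
    [-0.34,0.16,0],
    [-0.52,0.25,0],
    [-0.7,0.34,0],
    [-0.856,0.418,0]
  ],
  "rot": [
    [0,0,0],
    [0,0,0],
    [0,0,0],
    [0,0,0],
    [0,0,0]
  ],
  "claw": [30,30,30,30,30]
}}

```text
time: 43.82
tool_pos: [563.0, 141.3, 107.6]
tcp_rot: [-3.138, 0.001, 1.46]
contact_force: [0.2, 0.0, -1.1]
grip_width: 41.1
```

Call:
{"op": "servo_tool", "data": {
  "slide": [
    [-0.17,0.08,0],
    [-0.34,0.16,0],
    [-0.52,0.25,0],
    [-0.7,0.34,0],
    [-0.856,0.418,0]
  ],
  "rot": [
    [0,0,0],
    [0,0,0],
    [0,0,0],
    [0,0,0],
    [0,0,0]
  ],
  "claw": [30,30,30,30,30]
}}

```text
time: 44.45
tool_pos: [627.2, -37.9, 107.4]
tcp_rot: [-3.138, -0.0, 1.46]
contact_force: [0.4, -0.0, -0.9]
grip_width: 40.8
```

Call:
{"op": "servo_tool", "data": {
  "slide": [
    [-0.06,0.007,0],
    [-0.124,0.014,0],
    [-0.124,0.014,0],
    [-0.124,0.014,0]
  ],
  "rot": [
    [0,0,0],
    [0,0,0],
    [0,0,0],
    [0,0,0]
  ],
  "claw": [30,30,30,30]
}}

```text
time: 44.95
tool_pos: [627.6, -60.5, 109.5]
tcp_rot: [-3.141, -0.0, 1.461]
contact_force: [-0.2, 0.3, -0.4]
grip_width: 40.6
```

```bash
python3 - <<'E'
from look import *
c=capture('wrist'); save('w12',c)
P=cloud(c); t=np.array(get_obs()['tool_pos'])
for k in silhouettes('dip_pot','wrist'):
    Q=P[k['pixels']&(c['depth']>0)&(P[...,2]>60)]; 
    if len(Q)<10: continue
    print(k['confidence'],k['box'],'z',np.percentile(Q[:,2],[2,50,98]),'x',np.percentile(Q[:,0],[1,99]),'y',np.percentile(Q[:,1],[1,99]))
    T=Q[Q[:,2]>np.percentile(Q[:,2],98)-4]; A=np.c_[T[:,:2]*2,np.ones(len(T))]; x=np.linalg.lstsq(A,(T[:,:2]**2).sum(1),rcond=None)[0]; print('rim',x[:2],np.sqrt(x[2]+x[:2]@x[:2]))
print(t, get_obs()['tcp_rot'])
E
```

```text
0.89 [219.1, 202.6, 290.5, 286.8] z [ 96.546597   107.5682804  129.10675262] x [609.38167364 646.12872345] y [-80.11575332 -40.4784147 ]
rim [626.9170446  -60.27208334] 19.296902817256516
[627.68703854 -60.4830619  109.61159625] [ 3.14145021e+00 -2.52651020e-04  1.46145639e+00]
```

View pics/w12.png

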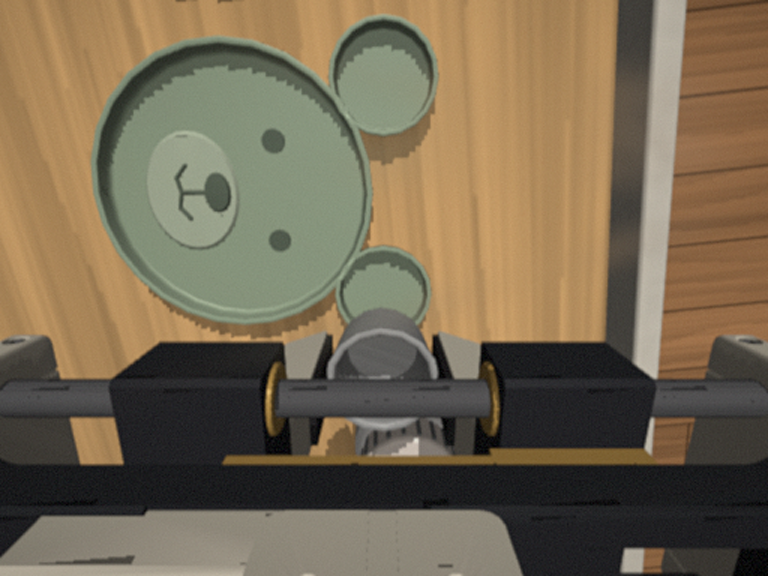

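The fourteenth picture shows the pot at (383,370) over the right ear well (383,290), offset by perspective only, with the cup's lid behind it at (405,440). I'll lower it straight down.

Call:
{"op": "servo_tool", "data": {
  "slide": [
    [-0.003,0.004,0.1],
    [-0.003,0.004,0.25],
    [-0.003,0.004,0.37],
    [-0.003,0.004,0.42],
    [-0.003,0.004,0.43]
  ],
  "rot": [
    [0,0,0],
    [0,0,0],
    [0,0,0],
    [0,0,0],
    [0,0,0]
  ],
  "claw": [30,30,30,30,30]
}}

```text
time: 45.68
tool_pos: [628.6, -61.8, 23.4]
tcp_rot: [-3.141, -0.0, 1.461]
contact_force: [0.2, -0.8, 0.8]
grip_width: 40.7
```

Call:
{"op": "servo_tool", "data": {
  "slide": [
    [0,0,0.008],
    [0,0,0.015],
    [0,0,0.02],
    [0,0,0.022],
    [0,0,0.022]
  ],
  "rot": [
    [0,0,0],
    [0,0,0],
    [0,0,0],
    [0,0,0],
    [0,0,0]
  ],
  "claw": [30,30,30,30,30]
}}

```text
time: 46.3
tool_pos: [628.6, -62.2, 19.2]
tcp_rot: [3.141, -0.0, 1.46]
contact_force: [-0.4, -0.2, -0.3]
grip_width: 40.6
```

Call:
{"op": "servo_tool", "data": {
  "slide": [
    [0,0,0.003],
    [0,0,0.005],
    [0,0,0.005],
    [0,0,0.005]
  ],
  "rot": [
    [0,0,0],
    [0,0,0],
    [0,0,0],
    [0,0,0]
  ],
  "claw": [30,30,56,56]
}}

```text
time: 46.8
tool_pos: [628.6, -62.1, 18.0]
tcp_rot: [3.142, -0.0, 1.46]
contact_force: [-0.7, -0.7, 0.2]
grip_width: 54.5
```

Call:
{"op": "servo_tool", "data": {
  "slide": [
    [0,0,0],
    [0,0,-0.05],
    [0,0,-0.3],
    [0,0,-0.6],
    [0,0,-0.9]
  ],
  "rot": [
    [0,0,0],
    [0,0,0],
    [0,0,0],
    [0,0,0],
    [0,0,0]
  ],
  "claw": [58,58,58,58,58]
}}

```text
time: 47.42
tool_pos: [628.4, -62.1, 200.7]
tcp_rot: [3.141, -0.0, 1.46]
contact_force: [0.7, -1.0, 0.1]
grip_width: 57.5
```

```bash
python3 - <<'E'
from h import *
o=get_obs(); print(o['tool_pos'],o['grip_width'])
plan([((610,0,330),3.03,60)])
E
```

```text
[628.37602962 -62.11974775 200.67300149] 57.516731159592354
slide [0.149, -0.063, -0.323] rot [0.0001, 0.0001, -0.2498] claw 60 rows>=4.2 -> [619.0, -31.0, 265.0]
slide [0.15, 0.061, -0.323] rot [0.0001, 0.0001, -0.2498] claw 60 rows>=4.2 -> [610.0, 0.0, 330.0]
```

Call:
{"op": "servo_tool", "data": {
  "slide": [
    [0.03,0,-0.07],
    [0.06,-0.02,-0.14],
    [0.09,-0.04,-0.2],
    [0.12,-0.05,-0.27],
    [0.149,-0.063,-0.323]
  ],
  "rot": [
    [0,0,-0.05],
    [0,0,-0.1],
    [0,0,-0.15],
    [0,0,-0.2],
    [0,0,-0.2498]
  ],
  "claw": [60,60,60,60,60]
}}

```text
time: 48.05
tool_pos: [619.3, -31.0, 264.2]
tcp_rot: [3.141, 0.001, 2.25]
contact_force: [-0.4, -0.0, -0.0]
grip_width: 59.8
```

Call:
{"op": "servo_tool", "data": {
  "slide": [
    [0.03,0.01,-0.07],
    [0.06,0.02,-0.14],
    [0.09,0.04,-0.2],
    [0.12,0.05,-0.27],
    [0.15,0.061,-0.323]
  ],
  "rot": [
    [0,0,-0.05],
    [0,0,-0.1],
    [0,0,-0.15],
    [0,0,-0.2],
    [0,0,-0.2498]
  ],
  "claw": [60,60,60,60,60]
}}

```text
time: 48.68
tool_pos: [609.9, 0.1, 328.7]
tcp_rot: [3.142, 0.001, 3.035]
contact_force: [-0.4, -0.8, -0.7]
grip_width: 60.3
```

Call:
{"op": "servo_tool", "data": {
  "slide": [
    [0,0,0],
    [0,0,0]
  ],
  "rot": [
    [0,0,0],
    [0,0,0]
  ],
  "claw": [60,60]
}}

```text
time: 48.92
tool_pos: [609.9, -0.3, 327.1]
tcp_rot: [-3.142, -0.0, 3.027]
contact_force: [0.5, -0.0, 0.3]
grip_width: 59.6
```

```bash
python3 - <<'E'
from look import *
c=capture('wrist'); save('w13',c); P=cloud(c)
pl,i=fit('bear_plate',c,silhouettes('bear_plate','wrist')[0]['pixels'],545,11,-.109); print('plate',pl,i)
M=R.from_euler('z',-pl[2]).as_matrix()[:2,:2]
for t,g,z in (('spoon_rest',(562,165,-.115),0),('long_spoon',(519.5,170,-.115),5),('short_spoon',(531,-127,-.115),0),('cup',(632,-138,0),0),('dip_pot',(628,-62,0),4)):
    for s in silhouettes(t,'wrist')[:2]:
        f,i=fit(t,c,s['pixels'],*g,z=z); Q=P[s['pixels']&(c['depth']>0)]
        if i>.3: print(t,round(s['confidence'],2),'plate frame',np.round(M@(f-pl)[:2],1),'deg',round(np.degrees(f[2]-pl[2]),1),'iou',round(i,2),'z',np.round(np.percentile(Q[:,2],[50,98]),1))
# rest/spoon profile along the spoon's line, plate frame
v=(P[...,:2]-pl[:2])@M.T; ok=(c['depth']>0)&(abs(v[...,1]-154)<2.5)
for a in range(22,60,2):
    k=ok&(abs(v[...,0]-a)<1.5); print(a,np.round(np.median(P[k][:,2]),1) if k.any() else None,end='; ')
E
```

```text
plate [ 5.44442234e+02  1.09915112e+01 -1.06973063e-01] 0.9296594858169556
spoon_rest 0.8 plate frame [  1.3 155.3] deg 0.2 iou 0.66 z [ 7.8 20.5]
long_spoon 0.56 plate frame [-42.  155.6] deg -0.2 iou 0.76 z [14.5 17.4]
short_spoon 0.56 plate frame [   2.6 -139. ] deg -2.5 iou 0.81 z [10.4 14.7]
cup 0.97 plate frame [ 102.8 -138.4] deg 18.8 iou 0.96 z [90.1 93.2]
dip_pot 0.67 plate frame [ 89.7 -64.7] deg 3.2 iou 0.93 z [15.1 38.7]
22 6.7; 24 6.3; 26 6.9; 28 7.6; 30 9.1; 32 11.7; 34 11.7; 36 4.0; 38 4.3; 40 4.8; 42 8.1; 44 17.6; 46 20.0; 48 18.8; 50 18.6; 52 -0.3; 54 -1.7; 56 -2.0; 58 -1.0;
```

View pics/w13.png

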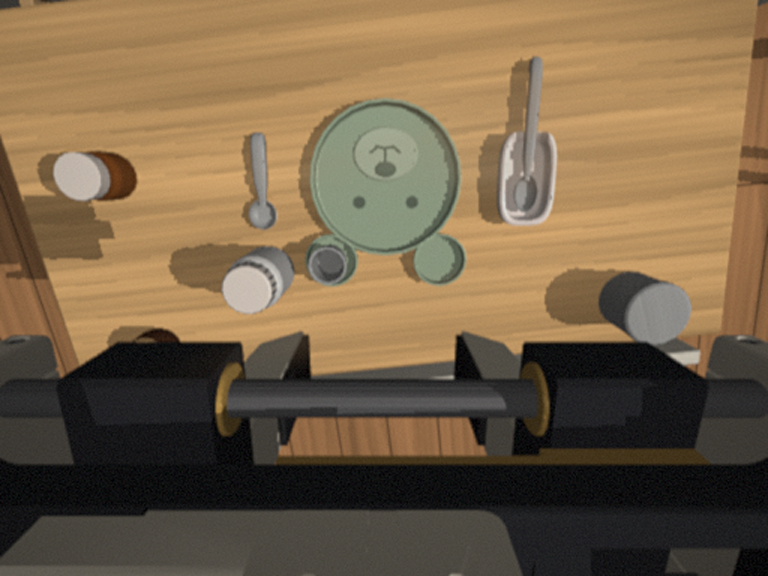

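The fifteenth picture shows everything in place and the robot touching nothing:
- **Rest with long spoon:** (527,175)
- **Short spoon:** (261,180)
- **Cup:** upright at (255,280)
- **Pot:** in the right ear well at (330,260)

The jar, tin and salt cellar are where they were, so I'm handing the job in.

```bash
python3 -c "
from h import *
print(close_job())"
```

```text
the job is handed in; nothing more can be done
None
```

I laid the place in the order asked and handed it in at about 49 s on the robot's clock. The robot was clear of everything at the end. The jar, tin and salt cellar looked undisturbed and the arm never went near the red pot, but I did not re-measure any of them.

The last wrist-camera checks, in the plate's frame, showed:

| Thing | Measured | Wanted |
|---|---|---|
| Spoon rest | (1, 155), 0.2° off; (-1, 154), 0.4° off just after placing | (0, 154), straight |
| Long spoon | tip about 7–8 mm short of the far wall, handle out through the notch | 5–10 mm short |
| Short spoon | (0 to 3, -139), bowl away from the child | (0, -140), straight |
| Cup | upright, (103, -138), about 100–101 mm from the short spoon's middle | 102 mm, in line |
| Dip pot | (90, -65), rim 39 mm up, so standing on the well floor | (90, -63), rim 38 mm |

- **Short spoon angle:** four readings disagreed, from 0.4° to 1.2° off straight after placing to 2.5° in the last view. I took it as about 1° and did not nudge it.
- **Plate position:** the top and scene cameras put the plate about 2–3 mm either side of the wrist camera. I used the wrist camera for all placing.
- **Rest after the spoon went in:** its outline fits were weaker with the spoon covering part of it (overlap 0.66 to 0.69). One read (-4, 155), so I relied on the earlier clear view.

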